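# Load the cutlery steriliser

## Robot

A 6-joint arm with a two-finger parallel gripper is mounted at the origin on a cart in front of the work surface, level with it; the furniture and walls round the work are solid. World frame = base frame: x ahead of the robot, y to its left, z up, the work surface at z = 0. Lengths are in m, angles in rad, forces in N, time in s.
With the tool pointing down it reaches from about 0.35 to 0.8 m from the base axis. Payload 7.3 kg.
Tool frame: the origin (TCP) lies at the very end of the fingers, on their centre line; the grasp point (between the pads) lies 19 mm behind it; z points along the fingers, y is the direction in which the jaws open and shut (so a half turn about z gives the same grasp; the last joint's range is limited). The gripper opens to 85 mm and grips with 20 to 120 N. Pads are 22 mm wide; open, the fingers measure 114 mm over their backs; the gripper's body (76 mm by 85 mm) begins 54 mm behind the grasp point. The pads swing forward as they close: fully open they stand 13 mm farther back than shut.
Start: joints at [-1.442, 0.342, 1.524, -0, 1.275, -0.146], TCP at [0.142, -0.505, 0.231] pointing down, gripper open.
Joint ranges: [-2.53, 2.53], [-0.77, 2.02], [0.04, 2.7], [-1, 4.14], [0.28, 2.66], [-3.11, 3.11]. Speed limits (rad/s): [2.57, 2.57, 3.14, 3.14, 3.14, 3.14].

## Interface

Orientations are given as a rotation vector (axis times angle).
In Python, from rig import manip, vision gives the robot as it stands.
- The arm moves only by the tool play_rows, never from a script. Its argument "targets" is a list of rows, each a list of 5 numbers: the opening, from 0 (shut) to 1 (fully open), then the shift along the tool's x, y, z in m, then the turn about the tool's z in rad. A call has 1 to 20 rows; each row shifts and turns the pose as measured when the row begins, along the tool's axes as they then stand; what a row does not reach is not made up. A row lasts 1/12 s, in which the tool goes at most 41.7 mm and 7.16 degrees, less where a joint would pass 70% of its speed; a pose out of reach is approached as far as the arm can. A call is refused whole if a number of a shift passes 0.0417 or a number of a turn 0.125, either way. A call with a gripper value outside its range is refused whole. The fingers move at their own pace and stop on an object; the grip force is fixed at half the most. Time passes only in rows, so rows that do not move let the fingers close. It gives the time, the measured TCP pose, the force and the opening at its end, in the units of the state.
- manip.get_obs(): the state, without advancing time (a new reading comes with each control period).
- vision.read_camera(name): name is "scene" or "top" or "wrist"; returns (picture, depth): 480x640x3 uint8, blue, green, red; 480x640 float32, m along the optical axis (not along the pixel's ray), 0 where there is no reading.
- vision.camera_info(name): a dict with "intrinsics" (3x3 intrinsics, pixels), "rvec" (rotation vector, rad) and "tvec" (3), from world to camera coordinates, as OpenCV has them. Camera axes: x right, y down, z forward; pixel columns grow to the right and rows downward; lengths in m; the calibration is good to about 2 mm. A picture is of the moment at which its call begins: read the wrist's pose just before it. camera_info takes no time and is no camera call; for the wrist camera it gives the pose at the moment of the call.
- manip.hand_in(): hands the job in, once; it reports no verdict.
Trained networks look in the newest picture that a camera, given by its name, has taken for a name from the list of things; names that differ only in an ending like _2 or _b are one class to them, and where a whole thing is asked for, a point or a joint stands for the part that bears it (a point fixed in the world has none). Each returns a list of dicts, best first, with "confidence" (0 to 1); they miss things now and then, are a little off and sometimes report something else, mostly with a low value. They report only what shows in the picture. A call takes as long as a camera call.
- vision.masks_of(name, camera): "pixels" (480x640 bool, what is visible of it) and "uv" ([column, row] in pixels, amid what is visible of it).
The state is a dict: "time": time; "joints": joint angles; "dq": joint speeds; "effort": joint torques, N m; "tool_pos": TCP position; "orientation": TCP orientation; "contact_force": force on the tool from outside, world axes, zero at the start; "ft_torque": the same for the moment, N m; "grip_width": finger opening in m.
Only numpy, scipy, OpenCV 4.12 (cv2) and the standard library are available. Lean on these libraries where they do the work, as an engineer would, in place of code of your own. Each camera call takes 0.05 s, during which the arm holds its last target. There are 200 camera calls.

## Task

Put the washed spoons through the cutlery steriliser: lift its sliding lid over the catches and slide it fully back, lay every spoon from the draining tray inside the compartment, bring the lid fully home over the catches so that it drops down in front of them again, then press the start button behind it. The chopsticks stay in the draining tray, and the mug and bowls standing about are not to be shifted.

Things in the scene. Friction and masses are not known exactly. Their poses are not given: they have to be found in the camera images.
- steriliser: White countertop box, 266 (x) x 244 (y) x 46 mm high, fixed. Origin: centre of the underside; x from its front to its back. Front half: open compartment. Side walls are rails 22 mm wide, tops at z = 46 mm; behind (x > 0) between them a deck at z = 38 mm with the start button. On each rail a catch bump 6 mm high: upright face at x = -30 mm, ramp falling back to x = -17 mm.
- compartment (a point): Centre of the compartment's floor (14 mm above the worktop), axes as the steriliser's. Inside 120 mm in x, 200 mm in y, 32 mm deep to the rim; the lid's underside is 33 mm above the floor. Empty at the start.
- lid (a joint): Travel (m) of the grey lid (plate 128 x 206 x 5 mm) to the steriliser's +x: 0 shut, 0.124 fully back over the deck. About 1 N of friction; stays where left. Shut, its two side feet (12 mm long) stand 2 mm in front of the catches: it must be lifted to travel. Past 0.030 the feet are behind the catches and it may run low. Coming back it must be lifted over them too.
- lid_lift (a joint): How far the lid is raised (m): 0 down on the rails, at most 0.014, where captive pins stop it (it cannot come off or tilt). Clearing the catches needs 0.007. The lid weighs about 0.26 kg and falls back when let go.
- lid_knob (a point): Gripping point of the lid's round upright steel knob, 22 mm in diameter, at the middle of the lid; moves with it. The knob's top is 8 mm above this point, the lid's plate 19 mm below it. Lid down: point 71 mm above the worktop.
- start_button (a joint): Travel (m) of the start button: 0 out, 0.004 fully pressed downward. Springs back; fully down takes about 5 N. Counts as pressed from 0.0025, held for a tenth of a second.
- button_top (a point): Centre of the top of the round start button, 24 mm in diameter, 7 mm proud of the deck, 45 mm above the worktop. The open lid covers it.
- tray: Shallow grey plastic draining tray, 262 (x) x 276 (y) x 34 mm high with its rolled rim, walls 5 mm, fixed. Origin: centre of the underside; the inner floor is 5 mm above the worktop.
- spoon_a_mid (a point): Middle of a stainless spoon 165 mm long, 32 g, 8.5 mm above its support when belly down; x axis from the bowl (-x, 35 mm wide) to the handle's end (+x), z up. The handle, 9 mm wide and up to 13 mm above the support, is pinched from x = -30 to +20 mm; its end is 13 mm wide and lies low. May be absent.
- spoon_b_mid (a point): Middle of a stainless spoon 165 mm long, 32 g, 8.5 mm above its support when belly down; x axis from the bowl (-x, 35 mm wide) to the handle's end (+x), z up. The handle, 9 mm wide and up to 13 mm above the support, is pinched from x = -30 to +20 mm; its end is 13 mm wide and lies low. May be absent.
- spoon_c_mid (a point): Middle of a stainless spoon 150 mm long, 32 g, 8.5 mm above its support when belly down; x axis from the bowl (-x, 35 mm wide) to the handle's end (+x), z up. The handle, 9 mm wide and up to 13 mm above the support, is pinched from x = -30 to +20 mm; its end is 13 mm wide and lies low. May be absent.
- spoon_d_mid (a point): Middle of a stainless spoon 150 mm long, 32 g, 8.5 mm above its support when belly down; x axis from the bowl (-x, 35 mm wide) to the handle's end (+x), z up. The handle, 9 mm wide and up to 13 mm above the support, is pinched from x = -30 to +20 mm; its end is 13 mm wide and lies low. May be absent.
- chopstick_a_mid (a point): Middle of a wooden chopstick 233 mm long, 8 x 8 mm; x axis along it. 12 g. Lies in the tray across or among the spoons.
- chopstick_b_mid (a point): Middle of a wooden chopstick 230 mm long, 8 x 8 mm; x axis along it. 12 g. Lies in the tray across or among the spoons.
- chopstick_c_mid (a point): Middle of a wooden chopstick 230 mm long, 8 x 8 mm; x axis along it. 12 g. Lies in the tray across or among the spoons.
- mug: Yellow mug, 78 mm across and 102 mm high, bystander; origin at the centre of its underside.
- bowl_white: Plain white porcelain bowl, 156 mm across and 70 mm high, bystander; origin at the centre of its underside.

How it is judged:
On the way, in this order (a step that is already met when the one before it is completed fails the run):
1. the lid has been lifted over the catches and slid back (value of joint lid above 0.11 m), for 0.2 s.
2. every spoon lies in the compartment (x of spoon_a_mid in the frame of compartment between -0.062 and 0.062 m and y of spoon_a_mid in the frame of compartment between -0.1 and 0.1 m and z of spoon_a_mid in the frame of compartment between -0.01 and 0.032 m and x of spoon_b_mid in the frame of compartment between -0.062 and 0.062 m and y of spoon_b_mid in the frame of compartment between -0.1 and 0.1 m and z of spoon_b_mid in the frame of compartment between -0.01 and 0.032 m and x of spoon_c_mid in the frame of compartment between -0.062 and 0.062 m and y of spoon_c_mid in the frame of compartment between -0.1 and 0.1 m and z of spoon_c_mid in the frame of compartment between -0.01 and 0.032 m and x of spoon_d_mid in the frame of compartment between -0.062 and 0.062 m and y of spoon_d_mid in the frame of compartment between -0.1 and 0.1 m and z of spoon_d_mid in the frame of compartment between -0.01 and 0.032 m), for 0.2 s.
3. the lid is slid home and has dropped in front of the catches (value of joint lid below 0.004 m and value of joint lid_lift below 0.002 m), for 0.2 s.
4. the start button is pressed (value of joint start_button above 0.0025 m), for 0.1 s.
At the end, for the whole second after the job is handed in: Every spoon's middle is inside the compartment, less than 32 mm above its floor; the lid is within 4 mm of closed and raised less than 2 mm; the start button was pressed after that and is out again; every chopstick's middle is inside the tray, less than 60 mm above the worktop (all of step 2 and all of step 3 and value of joint start_button below 0.001 m and x of chopstick_a_mid in the frame of tray between -0.126 and 0.126 m and y of chopstick_a_mid in the frame of tray between -0.133 and 0.133 m and z of chopstick_a_mid in the frame of tray between -0.01 and 0.06 m and x of chopstick_b_mid in the frame of tray between -0.126 and 0.126 m and y of chopstick_b_mid in the frame of tray between -0.133 and 0.133 m and z of chopstick_b_mid in the frame of tray between -0.01 and 0.06 m and x of chopstick_c_mid in the frame of tray between -0.126 and 0.126 m and y of chopstick_c_mid in the frame of tray between -0.133 and 0.133 m and z of chopstick_c_mid in the frame of tray between -0.01 and 0.06 m); the robot touches nothing.
It fails at once if the mug or the loose bowl is shifted by more than 30 mm (distance of any of mug, bowl_white from where it was at the start of the episode above 0.03 m).
Of spoon_a, spoon_b only 1 to 2 are there at a start; the rules pass over those that are not, and their reading is None.
Of spoon_c, spoon_d only 1 to 2 are there at a start; the rules pass over those that are not, and their reading is None.
At some moment in a run one of spoon_a, spoon_b, spoon_c, spoon_d may be knocked a few centimetres aside while the robot is not near it.
Once in a run the grip may slacken for a moment while it holds something.
It also fails if it takes over 210 s, if anything falls off the work surface, if the arm or the gripper's body presses on something with over 40 N, if the wrist force passes 120 N, or if a joint passes its speed limit or range.

## Working session

There is one attempt and no reset: what is moved stays moved. The work goes in short steps, Python scripts to look and compute and a tool call to move; the robot and the scene stay as the last step left them, time stands still between calls to the robot, and variables do not carry over. Pictures are saved under pics/ and viewed, about 12 in all and at most 16, crops included, and the job is handed in when it is done.

Besides the shell and the picture viewer there is one more tool, called as name(argument=value, ...), one argument or row to a line, values as JSON. play_rows: Moves the arm, as the interface text tells. Its arguments: {"type":"object","properties":{"targets":{"type":"array"}},"required":["targets"]}

```bash
mkdir -p pics; ls
cat > h.py <<'E'
import numpy as np, cv2
from rig import manip, vision
def cam(n):
    c=vision.camera_info(n); R=cv2.Rodrigues(np.array(c["rvec"],float))[0]
    return np.array(c["intrinsics"]),R,np.array(c["tvec"],float).ravel()
def cloud(n,d,C=None):
    K,R,t=C or cam(n); v,u=np.mgrid[:480,:640]
    p=np.stack([(u-K[0,2])/K[0,0]*d,(v-K[1,2])/K[1,1]*d,d],-1)
    w=(p-t)@R; w[d<=0]=np.nan; return w
def ortho(n,img,W,x0,x1,y0,y1,s=0.001):
    """rectified top view: rows = x descending (up = +x), cols = y descending (left=+y)"""
    H=int((x1-x0)/s); Wd=int((y1-y0)/s); o=np.zeros((H,Wd,3),np.uint8); z=np.full((H,Wd),-1.)
    P=W.reshape(-1,3); c=img.reshape(-1,3); ok=~np.isnan(P[:,0]); P=P[ok];c=c[ok]
    r=((x1-P[:,0])/s).astype(int); q=((y1-P[:,1])/s).astype(int)
    m=(r>=0)&(r<H)&(q>=0)&(q<Wd); P=P[m];c=c[m];r=r[m];q=q[m]; k=np.argsort(P[:,2])
    o[r[k],q[k]]=c[k]; z[r[k],q[k]]=P[k,2]; return o,z
E
python3 - <<'E'
from h import *
np.set_printoptions(precision=3,suppress=True)
o=manip.get_obs(); print(o)
for n in("scene","top"):
    im,d=vision.read_camera(n); cv2.imwrite(f"pics/{n}0.png",im); np.savez(f"{n}0.npz",im=im,d=d)
    K,R,t=cam(n); print(n,K[0,0],-R.T@t,R[2])
E
```

```text
pics
{'time': 0.0, 'joints': array([-1.442,  0.343,  1.525,  0.   ,  1.275, -0.146]), 'dq': array([-0.002, -0.   , -0.001, -0.001,  0.   , -0.   ]), 'effort': array([  0.   , -43.368, -24.601,  -0.   ,   0.008,  -0.   ]), 'tool_pos': array([ 0.142, -0.505,  0.231]), 'orientation': array([-3.11, -0.43, -0.  ]), 'contact_force': array([0.468, 0.091, 0.018]), 'ft_torque': array([0.019, 0.059, 0.028]), 'grip_width': 0.08528677537429222}
scene 463.90039024415097 [-0.118  0.507  0.701] [ 0.605 -0.512 -0.61 ]
top 458.7666940082946 [ 0.285 -0.026  1.43 ] [ 0.177 -0.012 -0.984]
```

View pics/top0.png

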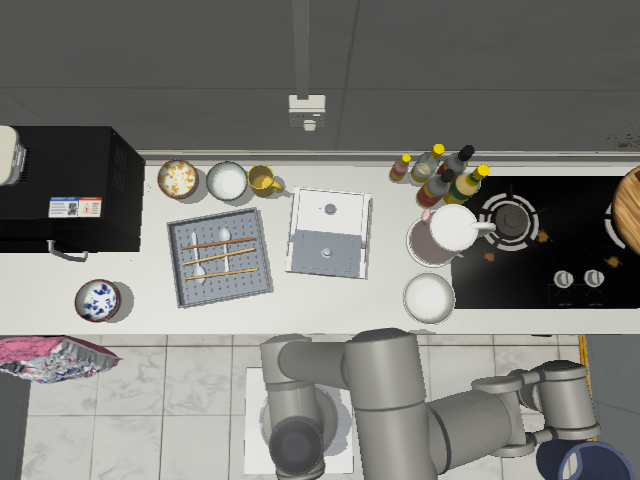

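View pics/scene0.png

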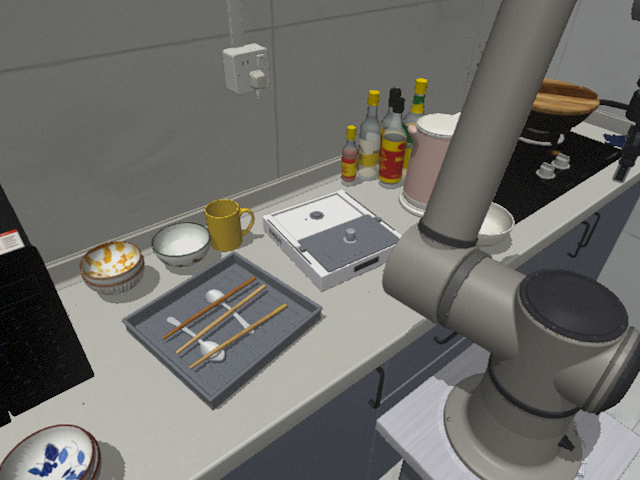

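Two spoons lie under three chopsticks, in the tray at the left. The tray is around (220,258) in the top picture. The steriliser is at about (328,233), with its knob at (326,253) and button at (330,209). The compartment half faces the robot.

Run:
```python
from h import *
np.set_printoptions(precision=4,suppress=True)
for n in("top","scene"):
    im,d=vision.read_camera(n); W=cloud(n,d); 
    print(n)
    for nm in("lid_knob","button_top","lid","steriliser","tray","spoon_a_mid","chopstick_a_mid","mug","bowl_white"):
        try: r=vision.masks_of(nm,n)
        except Exception as e: print(nm,e); continue
        for k in r[:6]:
            p=W[k["pixels"]]; p=p[~np.isnan(p[:,0])]
            rect=cv2.minAreaRect((p[:,:2]*1000).astype(np.float32))
            print(nm,round(k["confidence"],2),k["uv"],len(p),"med",np.median(p,0),"zmax",np.percentile(p[:,2],97),"rect",np.round(rect[0],1),np.round(rect[1],1),round(rect[2],1))
    tabl=W[(np.abs(W[...,2])<.015)]; print("table z",np.nanmedian(tabl[:,2]))
    o,z=ortho(n,im,W,.33,.78,-.2,.5,.002); cv2.imwrite(f"pics/o_{n}.png",cv2.resize(o,None,fx=2,fy=2,interpolation=0))
```

```text
top
lid_knob 0.69 [325.6, 252.3] 2773 med [ 0.4886 -0.082   0.0516] zmax 0.05789761273331086 rect [491.3 -82.3] [214.4 131.5] 84.8
lid 0.63 [326.1, 253.4] 2798 med [ 0.4887 -0.0818  0.0516] zmax 0.05794127444141346 rect [489.8 -81.9] [220.5 128.7] 84.6
steriliser 0.89 [326.9, 230.6] 6709 med [ 0.5515 -0.0888  0.0451] zmax 0.056092744283153265 rect [557.3 -89.5] [250.8 268. ] 84.0
tray 0.98 [213.5, 262.0] 6903 med [0.4824 0.2566 0.0051] zmax 0.034682761024643856 rect [485.5 256.1] [278.8 292.6] 11.3
tray 0.18 [201.9, 271.5] 156 med [0.4384 0.314  0.0101] zmax 0.018689040615278128 rect [481.2 317.7] [157.4  30.6] 9.5
chopstick_a_mid 0.62 [242.9, 269.3] 62 med [0.4378 0.1736 0.0157] zmax 0.02399716848474564 rect [434.9 208. ] [  8.3 149.1] 7.7
chopstick_a_mid 0.22 [327.9, 210.3] 48 med [ 0.6283 -0.0952  0.0438] zmax 0.04842773872620879 rect [630.6 -95.4] [19.  25.7] 88.6
mug 0.57 [265.9, 185.2] 805 med [0.7211 0.1161 0.0466] zmax 0.10153759330714554 rect [724.6 117.6] [136.   86.7] 26.9
bowl_white 0.6 [428.2, 297.2] 2123 med [ 0.3537 -0.3961  0.0238] zmax 0.06784410105078562 rect [ 352.
[... 645 characters left out ...]
975 rect [ 484.8 -103.6] [296.3 543.6] 83.3
tray 0.88 [223.0, 324.0] 14766 med [0.473  0.263  0.0058] zmax 0.03402664040915487 rect [502.6 239.4] [305.  310.7] 10.7
spoon_a_mid 0.6 [207.8, 348.3] 391 med [0.4451 0.312  0.0117] zmax 0.018367589703459686 rect [481.9 321.2] [162.   32.9] 15.0
chopstick_a_mid 0.77 [237.2, 333.5] 417 med [0.4287 0.2526 0.0194] zmax 0.025063467337318898 rect [436.5 244.1] [ 23.  230.1] 7.9
mug 0.91 [225.7, 226.1] 1775 med [0.6909 0.1193 0.0673] zmax 0.10068705756955351 rect [743.1  91.4] [110.3 152.7] 72.0
bowl_white 0.95 [494.4, 228.8] 1045 med [ 0.3239 -0.434   0.0452] zmax 0.06991828348043413 rect [ 315.3 -403.4] [ 70.7 155.9] 26.7
table z 0.0006497144844878819
```

Run:
```python
from h import *
np.set_printoptions(precision=4,suppress=True)
for n in("top","scene"):
    f=np.load(n+"0.npz"); W=cloud(n,f["d"]); P=W.reshape(-1,3)
    near=(np.hypot(P[:,0]-.488,P[:,1]+.083)<.04)
    k=P[near&(P[:,2]>.073)&(P[:,2]<.09)]; print(n,"knob",len(k),k.mean(0) if len(k) else 0,k.min(0),k.max(0))
    b=P[(np.hypot(P[:,0]-.63,P[:,1]+.095)<.03)&(P[:,2]>.0425)&(P[:,2]<.06)]; print("btn",len(b),b.mean(0),b.min(0),b.max(0))
    # rails top z 46
    s=P[(np.abs(P[:,2]-.046)<.004)&(np.hypot(P[:,0]-.56,P[:,1]+.089)<.2)]
    r=cv2.minAreaRect((s[:,:2]*1000).astype(np.float32)); print("rails",r)
    o,z=ortho(n,f["im"],W,.36,.61,.1,.4,.0025)
    cv2.imwrite(f"pics/t_{n}.png",cv2.resize(o,None,fx=5,fy=5,interpolation=0))
im=np.load("scene0.npz")["im"][240:410,110:340]; cv2.imwrite("pics/crop.png",cv2.resize(im,None,fx=3.4,fy=3.4,interpolation=cv2.INTER_CUBIC))
```

```text
top knob 38 [ 0.4901 -0.083   0.0775] [ 0.4814 -0.0928  0.0733] [ 0.4994 -0.0746  0.0815]
btn 39 [ 0.6282 -0.0928  0.0449] [ 0.6057 -0.117   0.0425] [ 0.6469 -0.0673  0.0501]
rails ((559.3198852539062, -68.04371643066406), (285.79217529296875, 265.9330749511719), 84.76629638671875)
scene knob 57 [ 0.4891 -0.082   0.0779] [ 0.4804 -0.0928  0.0732] [ 0.5018 -0.0731  0.0818]
btn 44 [ 0.6289 -0.0961  0.045 ] [ 0.6171 -0.1087  0.0426] [ 0.6423 -0.0858  0.0481]
rails ((559.8092041015625, -70.29818725585938), (288.0666198730469, 270.3349914550781), 85.44827270507812)
```

View pics/crop.png

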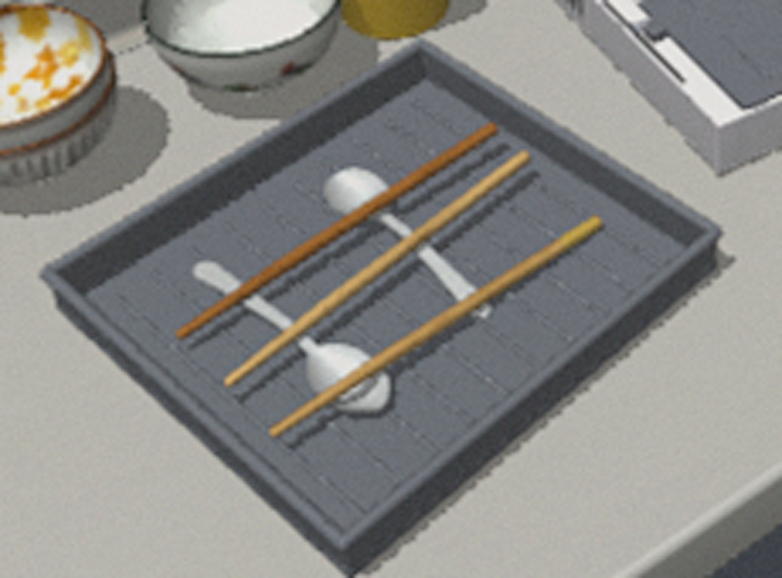

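```bash
cat > plan.py <<'E'
import sys
from h import *
from scipy.spatial.transform import Rotation as Ro
def st():
    o=manip.get_obs(); R=Ro.from_rotvec(o["orientation"]).as_matrix()
    return o,np.array(o["tool_pos"]),R,np.arctan2(R[1,0],R[0,0])
def show():
    o,p,R,y=st(); print("t %.2f pos %s yaw %.3f w %.4f F %s tilt %.3f j %s"%(o["time"],np.round(p,4),y,o["grip_width"],np.round(o["contact_force"],1),R[2,2],np.round(o["joints"],2)))
def plan(g,way,step=.03,p=None,y=None):
    """way: list of (x,y,z,yaw); prints rows in the moves' axes"""
    o,p0,R,y0=st(); p=p0 if p is None else p; y=y0 if y is None else y
    for t in way:
        t=np.array(t,float); n=max(1,int(np.ceil(max(np.linalg.norm(t[:3]-p)/step,abs(t[3]-y)/.115)))); rows=[]
        d=(t[:3]-p)/n; dy=(t[3]-y)/n
        for i in range(n):
            yy=y+i*dy; c,s=np.cos(yy),np.sin(yy)
            rows.append([g,round(c*d[0]+s*d[1],4),round(s*d[0]-c*d[1],4),round(-d[2],4),round(-dy,4)])
        print(n,"rows:",rows if abs(dy)>1e-3 else str(rows[0])+" x%d"%n); p=t[:3];y=t[3]
if __name__=="__main__":
    show(); a=sys.argv[1:]
    if a: plan(float(a[0]),[tuple(float(v) for v in w.split(",")) for w in a[1:]])
E
python3 plan.py 0.6 0.4895,-0.0825,0.20,-0.087 0.4895,-0.0825,0.11,-0.087
```

```text
t 1.10 pos [ 0.1425 -0.5053  0.2313] yaw 0.275 w 0.0854 F [-0.1 -0.9  0. ] tilt -1.000 j [-1.44  0.34  1.52 -0.    1.28 -0.15]
19 rows: [[0.6, np.float64(0.0236), np.float64(-0.0165), np.float64(0.0016), np.float64(0.019)], [0.6, np.float64(0.0233), np.float64(-0.0169), np.float64(0.0016), np.float64(0.019)], [0.6, np.float64(0.023), np.float64(-0.0173), np.float64(0.0016), np.float64(0.019)], [0.6, np.float64(0.0226), np.float64(-0.0178), np.float64(0.0016), np.float64(0.019)], [0.6, np.float64(0.0223), np.float64(-0.0182), np.float64(0.0016), np.float64(0.019)], [0.6, np.float64(0.0219), np.float64(-0.0186), np.float64(0.0016), np.float64(0.019)], [0.6, np.float64(0.0216), np.float64(-0.019), np.float64(0.0016), np.float64(0.019)], [0.6, np.float64(0.0212), np.float64(-0.0195), np.float64(0.0016), np.float64(0.019)], [0.6, np.float64(0.0208), np.float64(-0.0199), np.float64(0.0016), np.float64(0.019)], [0.6, np.float64(0.0205), np.float64(-0.0202), np.float64(0.0016), np.float64(0.019)], [0.6, np.float64(0.0201), np.float64(-0.0206), np.float64(0.0016), np.float64(0.019)], [0.6, np.float64(0.0197), np.float64(-0.021), np.float64(0.0016), np.float64(0.019)], [0.6, np.float64(0.0193), np.float64(-0.0214), np.float64(0.0016), np.float64(0.019)], [0.6, np.float64(0.0189), np.float64(-0.0217), np.float64(0.0016), np.float64(0.019)], [0.6, np.float64(0.0184), np.float64(-0.0221), np.float64(0.0016), np.float64(0.019)], [0.6, np.float64(0.018), np.float64(-0.0224), np.float64(0.0016), np.float64(0.019)], [0.6, np.float64(0.0176), np.float64(-0.0228), np.float64(0.0016), np.float64(0.019)], [0.6, np.float64(0.0172), np.float64(-0.0231), np.float64(0.0016), np.float64(0.019)], [0.6, np.float64(0.0167), np.float64(-0.0234), np.float64(0.0016), np.float64(0.019)]]
4 rows: [0.6, np.float64(0.0), np.float64(-0.0), np.float64(0.0225), np.float64(-0.0)] x4
```

play_rows(
  targets=[
    [0.6,0.023,-0.017,0.0016,0.019],
    [0.6,0.023,-0.017,0.0016,0.019],
    [0.6,0.023,-0.017,0.0016,0.019],
    [0.6,0.023,-0.018,0.0016,0.019],
    [0.6,0.022,-0.018,0.0016,0.019],
    [0.6,0.022,-0.019,0.0016,0.019],
    [0.6,0.022,-0.019,0.0016,0.019],
    [0.6,0.021,-0.019,0.0016,0.019],
    [0.6,0.021,-0.02,0.0016,0.019],
    [0.6,0.02,-0.02,0.0016,0.019],
    [0.6,0.02,-0.021,0.0016,0.019],
    [0.6,0.02,-0.021,0.0016,0.019],
    [0.6,0.019,-0.021,0.0016,0.019],
    [0.6,0.019,-0.022,0.0016,0.019],
    [0.6,0.018,-0.022,0.0016,0.019],
    [0.6,0.018,-0.022,0.0016,0.019],
    [0.6,0.018,-0.023,0.0016,0.019],
    [0.6,0.017,-0.023,0.0016,0.019],
    [0.6,0.017,-0.023,0.0016,0.019],
  ],
)

```text
time: 2.68
tool_pos: [0.5054, -0.072, 0.1999]
orientation: [3.129, -0.178, 0.007]
contact_force: [0.5, -0.1, 0.4]
grip_width: 0.0512
```

```bash
sed -i 's/rows.append(\[g,round(\(.*\),4)\])/rows.append([g]+[round(float(v),4) for v in (c*d[0]+s*d[1],s*d[0]-c*d[1],-d[2],-dy)])/' plan.py; grep -n append plan.py; python3 plan.py 0.6 0.4895,-0.0825,0.11,-0.087
python3 - <<'E'
from h import *
im,d=vision.read_camera("wrist"); cv2.imwrite("pics/w1.png",im); W=cloud("wrist",d); P=W.reshape(-1,3)
k=P[(np.hypot(P[:,0]-.4895,P[:,1]+.083)<.04)&(P[:,2]>.074)&(P[:,2]<.085)]; print(len(k),k.mean(0),k.min(0),k.max(0))
b=P[(np.hypot(P[:,0]-.628,P[:,1]+.095)<.03)&(P[:,2]>.0425)&(P[:,2]<.06)]; print(len(b),b.mean(0) if len(b) else 0)
E
```

```text
17:            rows.append([g]+[round(float(v),4) for v in (c*d[0]+s*d[1],s*d[0]-c*d[1],-d[2],-dy)])
t 2.68 pos [ 0.5054 -0.072   0.1999] yaw -0.114 w 0.0512 F [ 0.5 -0.1  0.4] tilt -1.000 j [-0.29  0.34  1.62 -0.01  1.18  1.4 ]
4 rows: [[0.6, -0.0036, 0.0031, 0.0225, -0.0067], [0.6, -0.0037, 0.003, 0.0225, -0.0067], [0.6, -0.0037, 0.003, 0.0225, -0.0067], [0.6, -0.0037, 0.003, 0.0225, -0.0067]]
764 [ 0.49457863 -0.07978026  0.07789081] [ 0.48357409 -0.09055183  0.07400264] [ 0.50465896 -0.06890052  0.08048723]
1111 [ 0.63271006 -0.09251401  0.04456449]
```

play_rows(
  targets=[
    [0.6,-0.0035,0.003,0.022,-0.006],
    [0.6,-0.0035,0.003,0.022,-0.006],
    [0.6,-0.0035,0.003,0.022,-0.006],
    [0.6,-0.003,0.0,0.01,-0.006],
    [0.6,0,0,0,0],
    [0.6,0,0,0,0],
  ],
)

```text
time: 3.23
tool_pos: [0.4974, -0.0734, 0.1214]
orientation: [3.134, -0.127, 0.017]
contact_force: [1.0, 0.3, 0.2]
grip_width: 0.0512
```

```bash
python3 plan.py
python3 - <<'E'
from h import *
im,d=vision.read_camera("wrist"); cv2.imwrite("pics/w1.png",im); W=cloud("wrist",d); P=W.reshape(-1,3)
k=P[(np.hypot(P[:,0]-.4895,P[:,1]+.083)<.04)&(P[:,2]>.074)&(P[:,2]<.085)]; print(len(k),k.mean(0),k.min(0),k.max(0))
E
python3 plan.py 0.5 0.4905,-0.0818,0.056,-0.087
```

```text
t 3.23 pos [ 0.4974 -0.0734  0.1214] yaw -0.081 w 0.0512 F [1.  0.3 0.2] tilt -1.000 j [-0.3   0.42  1.75 -0.    0.96  1.36]
1445 [ 0.49190304 -0.08345986  0.07838601] [ 0.48070187 -0.09422683  0.07400237] [ 0.50160733 -0.07253594  0.08054623]
t 3.28 pos [ 0.4975 -0.0734  0.1216] yaw -0.081 w 0.0512 F [ 0.1  0.  -0.6] tilt -1.000 j [-0.3   0.42  1.75 -0.    0.97  1.36]
3 rows: [[0.5, -0.0021, 0.003, 0.0219, 0.002], [0.5, -0.0021, 0.003, 0.0219, 0.002], [0.5, -0.0021, 0.003, 0.0219, 0.002]]
```

play_rows(
  targets=[
    [0.5,-0.006,0.0105,0.012,0],
    [0.5,-0.001,0,0.016,0.0],
    [0.5,0,0,0.016,0],
    [0.5,0,0,0.016,0],
    [0.5,0,0,0.0055,0],
    [0.5,0,0,0,0],
  ],
)

```text
time: 3.78
tool_pos: [0.497, -0.0865, 0.0612]
orientation: [3.129, -0.128, 0.042]
contact_force: [0.2, -0.0, 0.5]
grip_width: 0.0428
```

```bash
python3 plan.py 0.5 0.491,-0.0832,0.056,-0.087
```

```text
t 3.78 pos [ 0.497  -0.0865  0.0612] yaw -0.082 w 0.0428 F [ 0.2 -0.   0.5] tilt -1.000 j [-0.32  0.5   1.82 -0.    0.79  1.33]
1 rows: [[0.5, -0.0062, -0.0028, 0.0052, 0.0051]]
```

play_rows(
  targets=[
    [0.5,-0.006,-0.003,0.004,0],
    [0.5,0,0,0,0],
    [0.5,0,0,0,0],
  ],
)

```text
time: 4.03
tool_pos: [0.4926, -0.0832, 0.0593]
orientation: [3.128, -0.128, 0.049]
contact_force: [-0.4, 0.8, 0.1]
grip_width: 0.0427
```

```bash
python3 - <<'E'
s=open('plan.py').read()
s=s.replace('tilt %.3f j','z %s j').replace('R[2,2],','np.round(R[:,2],3),')
open('plan.py','w').write(s)
E
python3 plan.py 0.5 0.491,-0.0832,0.056,-0.087
```

```text
t 4.03 pos [ 0.4926 -0.0832  0.0593] yaw -0.082 w 0.0427 F [-0.4  0.8  0.1] z [ 0.031 -0.012 -0.999] j [-0.32  0.5   1.84 -0.    0.78  1.34]
1 rows: [[0.5, -0.0016, 0.0001, 0.0033, 0.005]]
```

play_rows(
  targets=[
    [0.5,-0.002,0,0.004,0],
    [0.5,0,0,0.002,0],
    [0.5,0,0,0,0],
    [0,0,0,0,0],
    [0,0,0,0,0],
    [0,0,0,0,0],
    [0,0,0,0,0],
    [0,0,0,0,0],
  ],
)

```text
time: 4.7
tool_pos: [0.492, -0.0836, 0.0549]
orientation: [3.126, -0.128, 0.055]
contact_force: [-0.0, -0.3, 0.2]
grip_width: 0.02
```

```bash
python3 plan.py
```

```text
t 4.70 pos [ 0.492  -0.0836  0.0549] yaw -0.081 w 0.0200 F [-0.  -0.3  0.2] z [ 0.035 -0.014 -0.999] j [-0.32  0.5   1.85 -0.    0.76  1.33]
```

play_rows(
  targets=[
    [0,0,0,-0.004,0],
    [0,0,0,-0.004,0],
    [0,0,0,-0.003,0],
    [0,0,0,0,0],
    [0,0,0,0,0],
  ],
)

```text
time: 5.12
tool_pos: [0.4917, -0.0835, 0.0664]
orientation: [3.126, -0.128, 0.055]
contact_force: [-0.1, -0.0, -3.8]
grip_width: 0.0204
```

```bash
python3 plan.py
```

```text
t 5.12 pos [ 0.4917 -0.0835  0.0664] yaw -0.082 w 0.0204 F [-0.1 -0.  -3.8] z [ 0.034 -0.014 -0.999] j [-0.32  0.48  1.84 -0.    0.79  1.33]
```

play_rows(
  targets=[
    [0,0.01,0,0.0005,0],
    [0,0.01,0,0.0005,0],
    [0,0.01,0,0.0005,0],
    [0,0.01,0,0.0005,0],
    [0,0.01,0,0.0005,0],
    [0,0,0,0,0],
  ],
)

```text
time: 5.62
tool_pos: [0.5404, -0.0881, 0.0638]
orientation: [3.127, -0.128, 0.04]
contact_force: [1.9, -1.1, -2.3]
grip_width: 0.0203
```

```bash
python3 plan.py
```

```text
t 5.62 pos [ 0.5404 -0.0881  0.0638] yaw -0.082 w 0.0203 F [ 1.9 -1.1 -2.3] z [ 0.025 -0.013 -1.   ] j [-0.3   0.56  1.69 -0.01  0.86  1.36]
```

play_rows(
  targets=[
    [0,0.012,0,0.0005,0],
    [0,0.012,0,0.0005,0],
    [0,0.012,0,0.0005,0],
    [0,0.012,0,0.0005,0],
    [0,0.012,0,0.0005,0],
    [0,0.008,0,0.001,0],
    [0,0.008,0,0.001,0],
    [0,0,0,0.001,0],
  ],
)

```text
time: 6.28
tool_pos: [0.6133, -0.0949, 0.0559]
orientation: [3.127, -0.128, 0.019]
contact_force: [0.3, -0.2, -1.3]
grip_width: 0.02
```

```bash
python3 plan.py
```

```text
t 6.28 pos [ 0.6133 -0.0949  0.0559] yaw -0.081 w 0.0200 F [ 0.3 -0.2 -1.3] z [ 0.012 -0.012 -1.   ] j [-0.27  0.68  1.47 -0.01  0.98  1.39]
```

play_rows(
  targets=[
    [0.5,0,0,0.0005,0],
    [0.5,0,0,0,0],
    [0.5,0,0,0,0],
    [0.5,0,0,-0.015,0],
    [0.5,0,0,-0.025,0],
    [0.5,0,0,-0.025,0],
    [0.5,0,0,-0.025,0],
    [0.5,0,0,-0.025,0],
    [0.5,0,0,0,0],
  ],
)

```text
time: 7.03
tool_pos: [0.608, -0.0915, 0.1754]
orientation: [3.13, -0.126, 0.012]
contact_force: [1.7, -0.5, 1.2]
grip_width: 0.0429
```

```bash
python3 plan.py 0.5 0.46,0.22,0.28,0.17
```

```text
t 7.03 pos [ 0.608  -0.0915  0.1754] yaw -0.081 w 0.0429 F [ 1.7 -0.5  1.2] z [ 0.007 -0.01  -1.   ] j [-0.27  0.55  1.35 -0.01  1.23  1.38]
13 rows: [[0.5, -0.0133, -0.023, -0.008, -0.0193], [0.5, -0.0128, -0.0232, -0.008, -0.0193], [0.5, -0.0124, -0.0235, -0.008, -0.0193], [0.5, -0.0119, -0.0237, -0.008, -0.0193], [0.5, -0.0115, -0.0239, -0.008, -0.0193], [0.5, -0.011, -0.0241, -0.008, -0.0193], [0.5, -0.0105, -0.0243, -0.008, -0.0193], [0.5, -0.0101, -0.0245, -0.008, -0.0193], [0.5, -0.0096, -0.0247, -0.008, -0.0193], [0.5, -0.0091, -0.0249, -0.008, -0.0193], [0.5, -0.0086, -0.0251, -0.008, -0.0193], [0.5, -0.0081, -0.0252, -0.008, -0.0193], [0.5, -0.0077, -0.0254, -0.008, -0.0193]]
```

play_rows(
  targets=[
    [0.5,-0.013,-0.023,-0.008,-0.019],
    [0.5,-0.013,-0.023,-0.008,-0.019],
    [0.5,-0.012,-0.023,-0.008,-0.019],
    [0.5,-0.012,-0.024,-0.008,-0.019],
    [0.5,-0.011,-0.024,-0.008,-0.019],
    [0.5,-0.011,-0.024,-0.008,-0.019],
    [0.5,-0.01,-0.024,-0.008,-0.019],
    [0.5,-0.01,-0.024,-0.008,-0.019],
    [0.5,-0.01,-0.025,-0.008,-0.019],
    [0.5,-0.009,-0.025,-0.008,-0.019],
    [0.5,-0.009,-0.025,-0.008,-0.019],
    [0.5,-0.008,-0.025,-0.008,-0.019],
    [0.5,-0.004,-0.01,-0.004,-0.01],
    [0.5,0,0,0,0],
    [0.5,0,0,0,0],
  ],
)

```text
time: 8.28
tool_pos: [0.4525, 0.2164, 0.2768]
orientation: [3.121, 0.262, 0.021]
contact_force: [0.1, -0.1, -0.9]
grip_width: 0.0422
```

```bash
python3 plan.py
python3 - <<'E'
from h import *
np.set_printoptions(precision=4,suppress=True)
im,d=vision.read_camera("wrist"); W=cloud("wrist",d); np.savez("w2.npz",im=im,W=W)
cv2.imwrite("pics/w2.png",im)
for nm in ("spoon_a_mid","chopstick_a_mid"):
    for k in vision.masks_of(nm,"wrist")[:6]:
        p=W[k["pixels"]]; p=p[~np.isnan(p[:,0])]; r=cv2.minAreaRect((p[:,:2]*1000).astype(np.float32))
        print(nm,round(k["confidence"],2),k["uv"],len(p),np.median(p,0),np.percentile(p[:,2],[3,97]),r)
top,d=vision.read_camera("top"); Wt=cloud("top",d)
P=Wt.reshape(-1,3); k=P[(P[:,2]>.073)&(P[:,2]<.083)&(np.hypot(P[:,0]-.612,P[:,1]+.095)<.03)]; print("knob now",len(k),k.mean(0))
E
```

```text
t 8.28 pos [0.4525 0.2164 0.2768] yaw 0.168 w 0.0422 F [ 0.1 -0.1 -0.9] z [ 0.014 -0.008 -1.   ] j [ 0.3   0.26  1.51 -0.01  1.36  1.71]
spoon_a_mid 0.63 [212.9, 185.7] 2194 [0.4492 0.3179 0.0114] [0.0061 0.0183] ((482.91375732421875, 313.8739013671875), (163.5321807861328, 36.755680084228516), 5.336270809173584)
knob now 38 [ 0.6111 -0.0939  0.0784]
```

View pics/w2.png

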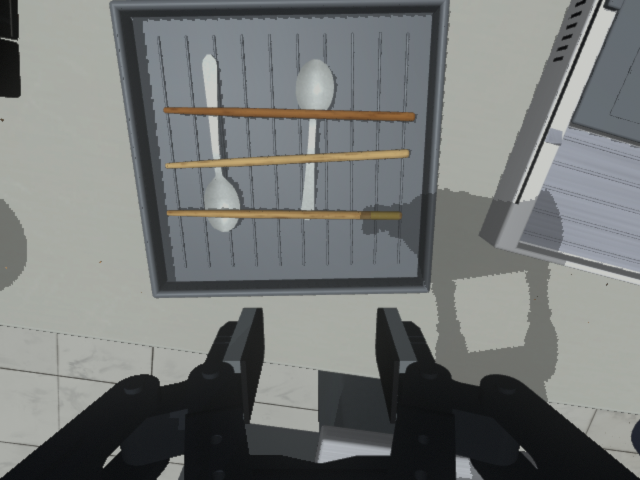

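The wrist picture shows the left spoon with its handle end at (208,58) and bowl at (222,205). The right spoon's bowl is at (315,85) and its handle end at (308,215). The three chopsticks cross both spoons at rows of about 113, 159 and 215. The lid is open and its knob has moved 122 mm. I'll carry each chopstick clear to the tray's far or near strip.

```bash
cat >> h.py <<'E'
def seg(p):
    """centre line of elongated blob of world points"""
    c=p.mean(0); u,s,v=np.linalg.svd(p[:,:2]-c[:2],full_matrices=False); a=v[0]; 
    t=(p[:,:2]-c[:2])@a; m=c[:2]+a*(t.min()+t.max())/2
    return m,a,t.max()-t.min()
def sticks(im,W,zmax=.06):
    hsv=cv2.cvtColor(im,cv2.COLOR_BGR2HSV); M=((hsv[...,0]>5)&(hsv[...,0]<28)&(hsv[...,1]>90)&(W[...,2]<zmax)&(W[...,2]>.004)&(W[...,1]>.1)&(W[...,1]<.42)&(W[...,0]>.34)&(W[...,0]<.63)).astype(np.uint8)
    n,l,s,_=cv2.connectedComponentsWithStats(cv2.morphologyEx(M,cv2.MORPH_CLOSE,np.ones((5,5)))); R=[]
    for i in range(1,n):
        if s[i,4]>300:
            p=W[(l==i)&(M>0)]; m,a,L=seg(p); R.append((m,a,L,p))
    return R
E
python3 - <<'E'
from h import *
np.set_printoptions(precision=4,suppress=True)
f=np.load("w2.npz"); W=f["W"]; im=f["im"]
for m,a,L,p in sticks(im,W):
    a=a if a[1]<0 else -a
    t=(p[:,:2]-m)@a; print("stick mid",m,"dir",a,"ang",np.arctan2(a[1],a[0]),"L",L,"z along",[round(float(np.median(p[(t>x-.01)&(t<x+.01),2])),4) for x in(-.1,-.05,0,.05,.1)])
for uv in[(208,60),(222,228),(210,140),(315,62),(311,140),(308,205),(284,20),(150,20),(440,10),(430,285),(157,290),(262,112),(284,159),(270,214),(284,255),(284,245),(262,38)]:
    print(uv,W[uv[1],uv[0]])
E
```

```text
stick mid [0.5247 0.2545] dir [ 0.1415 -0.9899] ang -1.4288273977041344 L 0.22817784299824415 z along [0.0208, 0.0239, 0.025, 0.0262, 0.0272]
stick mid [0.4838 0.2501] dir [ 0.2164 -0.9763] ang -1.352715795152205 L 0.22653912644443874 z along [0.0238, 0.0257, 0.0261, 0.0261, 0.0262]
stick mid [0.4306 0.2434] dir [ 0.1389 -0.9903] ang -1.4314863262719153 L 0.23041383564116313 z along [0.0242, 0.0227, 0.0199, 0.0164, 0.0133]
(208, 60) [0.5579 0.3339 0.0079]
(222, 228) [0.4033 0.3055 0.0109]
(210, 140) [0.4874 0.3266 0.0047]
(315, 62) [0.5719 0.2378 0.0134]
(311, 140) [0.5044 0.2304 0.0197]
(308, 205) [0.4408 0.2232 0.0096]
(284, 20) [0.6024 0.2709 0.0043]
(150, 20) [0.5822 0.3882 0.0053]
(440, 10) [0.6268 0.1413 0.0313]
(430, 285) [ 0.3727  0.0774 -0.0002]
(157, 290) [0.3355 0.3592 0.0336]
(262, 112) [0.5217 0.2779 0.025 ]
(284, 159) [0.4837 0.2524 0.0262]
(270, 214) [0.4286 0.2587 0.0221]
(284, 255) [0.3825 0.2396 0.0039]
(284, 245) [0.3938 0.2411 0.005 ]
(262, 38) [0.5845 0.2884 0.0049]
```

```bash
python3 plan.py 0.35 0.432,0.25,0.10,1.71
```

```text
t 8.48 pos [0.4532 0.2153 0.2762] yaw 0.165 w 0.0428 F [-0.3 -0.7 -0. ] z [ 0.013 -0.009 -1.   ] j [ 0.3   0.26  1.51 -0.01  1.36  1.71]
14 rows: [[0.35, -0.0011, -0.0027, 0.0126, -0.1104], [0.35, -0.0008, -0.0028, 0.0126, -0.1104], [0.35, -0.0005, -0.0029, 0.0126, -0.1104], [0.35, -0.0002, -0.0029, 0.0126, -0.1104], [0.35, 0.0002, -0.0029, 0.0126, -0.1104], [0.35, 0.0005, -0.0029, 0.0126, -0.1104], [0.35, 0.0008, -0.0028, 0.0126, -0.1104], [0.35, 0.0011, -0.0027, 0.0126, -0.1104], [0.35, 0.0014, -0.0025, 0.0126, -0.1104], [0.35, 0.0017, -0.0024, 0.0126, -0.1104], [0.35, 0.0019, -0.0022, 0.0126, -0.1104], [0.35, 0.0021, -0.002, 0.0126, -0.1104], [0.35, 0.0023, -0.0017, 0.0126, -0.1104], [0.35, 0.0025, -0.0014, 0.0126, -0.1104]]
```

play_rows(
  targets=[
    [0.35,-0.001,-0.003,0.0125,-0.11],
    [0.35,-0.001,-0.003,0.0125,-0.11],
    [0.35,-0.0005,-0.003,0.0125,-0.11],
    [0.35,0,-0.003,0.0125,-0.11],
    [0.35,0,-0.003,0.0125,-0.11],
    [0.35,0.0005,-0.003,0.0125,-0.11],
    [0.35,0.001,-0.003,0.0125,-0.11],
    [0.35,0.001,-0.0025,0.0125,-0.11],
    [0.35,0.0015,-0.0025,0.0125,-0.11],
    [0.35,0.0015,-0.0025,0.0125,-0.11],
    [0.35,0.002,-0.002,0.0125,-0.11],
    [0.35,0.002,-0.002,0.0125,-0.11],
    [0.35,0.0025,-0.002,0.0125,-0.11],
    [0.35,0.0025,-0.0015,0.0125,-0.11],
    [0.35,0,0,0,0],
    [0.35,0,0,0,0],
  ],
)

```text
time: 9.82
tool_pos: [0.4401, 0.2331, 0.0862]
orientation: [2.006, 2.4, -0.012]
contact_force: [0.7, 0.6, 1.4]
grip_width: 0.0296
```

```bash
python3 plan.py 0.35 0.4288,0.2555,0.06,1.71
```

```text
t 9.82 pos [0.4401 0.2331 0.0862] yaw 1.749 w 0.0296 F [0.7 0.6 1.4] z [ 0.006 -0.015 -1.   ] j [ 0.34  0.47  1.79 -0.02  0.89  0.18]
2 rows: [[0.35, 0.012, -0.0036, 0.0131, 0.0195], [0.35, 0.0119, -0.0038, 0.0131, 0.0195]]
```

play_rows(
  targets=[
    [0.35,0.012,-0.004,0.01,0.02],
    [0.35,0.011,-0.004,0.01,0.015],
    [0.35,0,0,0.01,0],
    [0.35,0,0,0.01,0],
    [0.35,0,0,0,0],
    [0.35,0,0,0,0],
  ],
)

```text
time: 10.32
tool_pos: [0.4331, 0.2516, 0.0464]
orientation: [2.07, 2.34, -0.005]
contact_force: [-0.4, -0.0, -0.0]
grip_width: 0.0299
```

```bash
python3 plan.py 0.35 0.4288,0.2555,0.011,1.71
```

```text
t 10.32 pos [0.4331 0.2516 0.0464] yaw 1.693 w 0.0299 F [-0.4 -0.  -0. ] z [ 0.011 -0.014 -1.   ] j [ 0.38  0.53  1.82 -0.02  0.79  0.28]
2 rows: [[0.35, 0.0022, -0.0019, 0.0177, -0.0083], [0.35, 0.0022, -0.0019, 0.0177, -0.0083]]
```

play_rows(
  targets=[
    [0.35,0.004,-0.005,0.009,0],
    [0.35,0.001,0,0.009,0],
    [0.35,0,0,0.009,0],
    [0.35,0,0,0.008,0],
    [0.35,0,0,0,0],
    [0.35,0,0,0,0],
  ],
)

```text
time: 10.82
tool_pos: [0.4312, 0.2541, 0.0105]
orientation: [2.072, 2.335, -0.0]
contact_force: [0.3, 0.0, 0.4]
grip_width: 0.0297
```

```bash
python3 plan.py 0.35 0.4288,0.2555,0.011,1.71
```

```text
t 10.82 pos [0.4312 0.2541 0.0105] yaw 1.690 w 0.0297 F [0.3 0.  0.4] z [ 0.015 -0.013 -1.   ] j [ 0.39  0.59  1.85 -0.03  0.7   0.29]
1 rows: [[0.35, 0.0016, -0.0022, -0.0005, -0.0203]]
```

play_rows(
  targets=[
    [0,0,0,0,0],
    [0,0,0,0,0],
    [0,0,0,0,0],
    [0,0,0,0,0],
    [0,0,0,0,0],
    [0,0,0,0,0],
    [0,0,0,-0.012,0],
    [0,0,0,-0.012,0],
    [0,0,0,-0.012,0],
    [0,0,0,-0.012,0],
    [0,0,0,0,0],
    [0,0,0,0,0],
  ],
)

```text
time: 11.82
tool_pos: [0.4308, 0.2548, 0.0613]
orientation: [2.072, 2.335, 0.001]
contact_force: [-0.3, 0.2, -0.1]
grip_width: 0.0062
```

```bash
python3 plan.py 0 0.384,0.247,0.058,1.71
```

```text
t 11.82 pos [0.4308 0.2548 0.0613] yaw 1.690 w 0.0062 F [-0.3  0.2 -0.1] z [ 0.016 -0.013 -1.   ] j [ 0.39  0.5   1.81 -0.02  0.82  0.29]
2 rows: [[0.0, -0.0011, -0.0237, 0.0016, -0.0101], [0.0, -0.0009, -0.0237, 0.0016, -0.0101]]
```

play_rows(
  targets=[
    [0,-0.001,-0.015,0,0],
    [0,-0.001,-0.015,0,0],
    [0,0,-0.012,0.008,0],
    [0,0,0,0.012,0],
    [0,0,0,0.012,0],
    [0,0,0,0,0],
    [0,0,0,0,0],
  ],
)

```text
time: 12.4
tool_pos: [0.387, 0.2465, 0.0246]
orientation: [2.073, 2.335, -0.002]
contact_force: [-0.3, 0.1, -0.7]
grip_width: 0.0059
```

```bash
python3 plan.py 0 0.388,0.247,0.02,1.71
```

```text
t 12.40 pos [0.387  0.2465 0.0246] yaw 1.690 w 0.0059 F [-0.3  0.1 -0.7] z [ 0.014 -0.014 -1.   ] j [ 0.41  0.52  1.95 -0.03  0.67  0.32]
1 rows: [[0.0, 0.0004, 0.0011, 0.0046, -0.0203]]
```

play_rows(
  targets=[
    [0.17,0,0,0.003,0],
    [0.17,0,0,0,0],
    [0.17,0,0,0,0],
    [0.17,0,0,-0.01,0],
    [0.25,0,0,-0.015,0],
    [0.35,0,0,-0.02,0],
    [0.35,0.001,0.02,-0.005,-0.02],
    [0.35,0.001,0.025,0,-0.03],
    [0.35,0.001,0.025,0,-0.03],
    [0.35,0.001,0.02,0,-0.02],
    [0.35,0,0,0,0],
    [0.35,0,0,0,0],
  ],
)

```text
time: 13.4
tool_pos: [0.4796, 0.2662, 0.0788]
orientation: [1.946, 2.438, 0.004]
contact_force: [0.6, -0.2, -0.6]
grip_width: 0.0299
```

```bash
python3 plan.py 0.35 0.481,0.262,0.012,1.789
```

```text
t 13.40 pos [0.4796 0.2662 0.0788] yaw 1.794 w 0.0299 F [ 0.6 -0.2 -0.6] z [ 0.019 -0.012 -1.   ] j [ 0.38  0.55  1.66 -0.02  0.92  0.17]
3 rows: [[0.35, -0.0015, 0.0001, 0.0223, 0.0017], [0.35, -0.0015, 0.0001, 0.0223, 0.0017], [0.35, -0.0015, 0.0001, 0.0223, 0.0017]]
```

play_rows(
  targets=[
    [0.35,-0.005,0,0.015,0],
    [0.35,0,0,0.015,0],
    [0.35,0,0,0.015,0],
    [0.35,0,0,0.012,0],
    [0.35,0,0,0.005,0],
    [0.35,0,0,0,0],
    [0,0,0,0,0],
    [0,0,0,0,0],
    [0,0,0,0,0],
    [0,0,0,0,0],
    [0,0,0,0,0],
    [0,0,0,-0.012,0],
    [0,0,0,-0.012,0],
    [0,0,0,-0.012,0],
    [0,0,0,-0.012,0],
    [0,0,0,0,0],
  ],
)

```text
time: 14.73
tool_pos: [0.4774, 0.2609, 0.0698]
orientation: [1.947, 2.435, 0.009]
contact_force: [0.7, -0.1, -1.2]
grip_width: 0.0059
```

```bash
python3 plan.py 0 0.402,0.25,0.058,1.69
```

```text
t 14.73 pos [0.4774 0.2609 0.0698] yaw 1.792 w 0.0059 F [ 0.7 -0.1 -1.2] z [ 0.022 -0.01  -1.   ] j [ 0.37  0.55  1.69 -0.02  0.89  0.16]
3 rows: [[0.0, 0.002, -0.0253, 0.0039, 0.0342], [0.0, 0.0011, -0.0254, 0.0039, 0.0342], [0.0, 0.0002, -0.0254, 0.0039, 0.0342]]
```

play_rows(
  targets=[
    [0,0.002,-0.022,0,0.034],
    [0,0.001,-0.022,0,0.034],
    [0,0,-0.022,0,0.034],
    [0,0,-0.006,0.01,0],
    [0,0,0,0.015,0],
    [0,0,0,0.012,0],
    [0,0,0,0,0],
    [0,0,0,0,0],
  ],
)

```text
time: 15.4
tool_pos: [0.4048, 0.2502, 0.0301]
orientation: [2.074, 2.325, 0.019]
contact_force: [-0.2, -0.1, 0.0]
grip_width: 0.0059
```

```bash
python3 plan.py 0 0.401,0.25,0.022,1.69
```

```text
t 15.40 pos [0.4048 0.2502 0.0301] yaw 1.685 w 0.0059 F [-0.2 -0.1  0. ] z [ 0.028 -0.008 -1.   ] j [ 0.4   0.52  1.91 -0.03  0.69  0.31]
1 rows: [[0.0, 0.0002, -0.0038, 0.0081, -0.0053]]
```

play_rows(
  targets=[
    [0,0,-0.005,0.006,0],
    [0,0,0,0,0],
    [0.17,0,0,0,0],
    [0.17,0,0,0,0],
    [0.17,0,0,0,0],
    [0.17,0,0,-0.01,0],
    [0.25,0,0,-0.015,0],
    [0.35,0,0,-0.02,0],
    [0.35,0.003,0.023,0,0],
    [0.35,0.003,0.023,0,0],
    [0.35,0.003,0.023,0,0],
    [0.35,0.003,0.023,0,0],
    [0.35,0.001,0.023,0,0],
    [0.35,0,0,0,0],
    [0.35,0,0,0,0],
  ],
)

```text
time: 16.65
tool_pos: [0.5174, 0.2776, 0.0785]
orientation: [2.072, 2.323, 0.03]
contact_force: [-0.6, -0.4, -0.2]
grip_width: 0.03
```

```bash
python3 plan.py 0.35 0.5215,0.277,0.013,1.71
```

```text
t 16.65 pos [0.5174 0.2776 0.0785] yaw 1.685 w 0.0300 F [-0.6 -0.4 -0.2] z [ 0.034 -0.005 -0.999] j [ 0.37  0.6   1.57 -0.02  0.95  0.27]
3 rows: [[0.35, -0.0003, 0.0013, 0.0218, -0.0084], [0.35, -0.0003, 0.0013, 0.0218, -0.0084], [0.35, -0.0004, 0.0013, 0.0218, -0.0084]]
```

play_rows(
  targets=[
    [0.35,0,0.0015,0.015,0],
    [0.35,0,0,0.015,0],
    [0.35,0,0,0.015,0],
    [0.35,0,0,0.012,0],
    [0.35,0,0,0.006,0],
    [0.35,0,0,0,0],
    [0,0,0,0,0],
    [0,0,0,0,0],
    [0,0,0,0,0],
    [0,0,0,0,0],
    [0,0,0,0,0],
    [0,0,0,-0.012,0],
    [0,0,0,-0.012,0],
    [0,0,0,-0.012,0],
    [0,0,0,-0.012,0],
    [0,0,0,0,0],
  ],
)

```text
time: 17.98
tool_pos: [0.5165, 0.2778, 0.0713]
orientation: [2.069, 2.322, 0.036]
contact_force: [0.2, -0.6, -0.3]
grip_width: 0.0058
```

```bash
python3 plan.py 0 0.580,0.285,0.058,1.71
```

```text
t 17.98 pos [0.5165 0.2778 0.0713] yaw 1.686 w 0.0058 F [ 0.2 -0.6 -0.3] z [ 0.038 -0.003 -0.999] j [ 0.37  0.6   1.58 -0.02  0.93  0.27]
3 rows: [[0.0, -0.0001, 0.0213, 0.0044, -0.0081], [0.0, -0.0002, 0.0213, 0.0044, -0.0081], [0.0, -0.0004, 0.0213, 0.0044, -0.0081]]
```

play_rows(
  targets=[
    [0,0,0.02,0,0],
    [0,0,0.02,0,0],
    [0,0,0.02,0.008,0],
    [0,0,0.003,0.015,0],
    [0,0,0,0.014,0],
    [0,0,0,0,0],
    [0,0,0,0,0],
  ],
)

```text
time: 18.57
tool_pos: [0.5818, 0.2854, 0.0377]
orientation: [2.068, 2.322, 0.04]
contact_force: [0.1, -0.2, 0.8]
grip_width: 0.0059
```

```bash
python3 plan.py 0 0.58,0.285,0.022,1.69
```

```text
t 18.57 pos [0.5818 0.2854 0.0377] yaw 1.686 w 0.0059 F [ 0.1 -0.2  0.8] z [ 0.041 -0.002 -0.999] j [ 0.35  0.74  1.41 -0.02  0.95  0.24]
1 rows: [[0.0, -0.0002, -0.0018, 0.0157, -0.0039]]
```

play_rows(
  targets=[
    [0,0,-0.002,0.012,0],
    [0,0,0,0,0],
    [0.17,0,0,0,0],
    [0.17,0,0,0,0],
    [0.17,0,0,0,0],
    [0.17,0,0,-0.01,0],
    [0.3,0,0,-0.02,0],
    [0.35,0,0,-0.03,0],
    [0.35,0,0,-0.03,0],
    [0.35,0,0,-0.03,0],
    [0.35,0,-0.025,-0.03,0],
    [0.35,0,-0.03,-0.03,0],
    [0.35,0,-0.03,-0.03,0],
    [0.35,0,-0.03,-0.02,0],
    [0.35,0,-0.01,0,0],
  ],
)

```text
time: 19.82
tool_pos: [0.4439, 0.2708, 0.2698]
orientation: [2.067, 2.318, 0.054]
contact_force: [0.7, 1.4, 0.4]
grip_width: 0.0298
```

play_rows(
  targets=[
    [0.35,0,0,0,0.11],
    [0.35,0,0,0,0.11],
    [0.35,0,0,0,0.11],
    [0.35,0,0,0,0.11],
    [0.35,0,0,0,0.11],
    [0.35,0,0,0,0.11],
    [0.35,0,0,0,0.11],
    [0.35,0,0,0,0.11],
    [0.35,0,0,0,0.11],
    [0.35,0,0,0,0.11],
    [0.35,0,0,0,0.11],
    [0.35,0,0,0,0.11],
    [0.35,0,0,0,0.11],
    [0.35,0,0,0,0.08],
    [0.35,0,0,0,0],
    [0.35,0,0,0,0],
  ],
)

```text
time: 21.15
tool_pos: [0.4423, 0.2703, 0.2816]
orientation: [-3.129, -0.161, -0.108]
contact_force: [-0.1, 0.8, 0.7]
grip_width: 0.03
```

```bash
python3 plan.py
cat > look.py <<'E'
from h import *
import sys
np.set_printoptions(precision=4,suppress=True)
im,d=vision.read_camera("wrist"); W=cloud("wrist",d); np.savez("w.npz",im=im,W=W)
cv2.imwrite(sys.argv[1],im)
for k in vision.masks_of("spoon_a_mid","wrist")[:4]:
    p=W[k["pixels"]]; p=p[~np.isnan(p[:,0])]; m,a,L=seg(p); a=a if a[0]>0 else -a; b=np.array([-a[1],a[0]])
    print("spoon",round(k["confidence"],2),k["uv"],len(p),"mid",m,"ang %.3f L %.4f"%(np.arctan2(a[1],a[0]),L))
    t=(p[:,:2]-m)@a; s=(p[:,:2]-m)@b
    for x in np.arange(-.075,.08,.015):
        q=abs(t-x)<.005
        if q.sum()>3: print("  t %.3f: lat %.4f width %.4f ztop %.4f at %s"%(x,(s[q].max()+s[q].min())/2,np.ptp(s[q]),np.percentile(p[q,2],90),m+a*x+b*(s[q].max()+s[q].min())/2))
for m,a,L,p in sticks(im,W): print("stick",m,"ang %.3f L %.3f z %.3f"%(np.arctan2(a[1],a[0]),L,np.median(p[:,2])))
E
python3 look.py pics/w3.png
```

```text
t 21.15 pos [0.4423 0.2703 0.2816] yaw 0.103 w 0.0300 F [-0.1  0.8  0.7] z [ 0.069  0.01  -0.998] j [ 0.41  0.26  1.51 -0.02  1.31  1.88]
spoon 0.71 [275.1, 202.9] 2648 mid [0.4807 0.3186] ang 0.192 L 0.1671
  t -0.075: lat 0.0009 width 0.0308 ztop 0.0147 at [0.4069 0.3051]
  t -0.060: lat 0.0006 width 0.0365 ztop 0.0132 at [0.4216 0.3078]
  t -0.045: lat -0.0005 width 0.0335 ztop 0.0139 at [0.4366 0.3095]
  t -0.030: lat -0.0003 width 0.0231 ztop 0.0158 at [0.4513 0.3126]
  t -0.015: lat 0.0006 width 0.0083 ztop 0.0178 at [0.4658 0.3163]
  t 0.000: lat 0.0006 width 0.0083 ztop 0.0193 at [0.4805 0.3192]
  t 0.015: lat 0.0007 width 0.0094 ztop 0.0181 at [0.4953 0.3221]
  t 0.030: lat -0.0001 width 0.0090 ztop 0.0162 at [0.5101 0.3242]
  t 0.045: lat 0.0008 width 0.0127 ztop 0.0142 at [0.5247 0.328 ]
  t 0.060: lat 0.0008 width 0.0129 ztop 0.0123 at [0.5394 0.3309]
  t 0.075: lat -0.0000 width 0.0130 ztop 0.0099 at [0.5543 0.3329]
stick [0.5844 0.263 ] ang -1.451 L 0.228 z 0.012
stick [0.3935 0.2374] ang -1.426 L 0.230 z 0.012
```

View pics/w3.png

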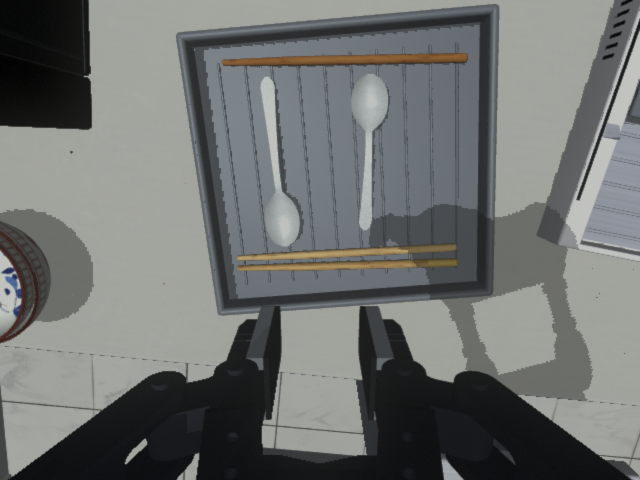

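The picture shows the spoons lying clear: the left bowl is at (283,215), and the right spoon has its bowl at (370,100) and handle end at (365,225). The chopsticks lie at rows 60, 253 and 266. Next I measure the right spoon and the compartment.

Run:
```python
from h import *
np.set_printoptions(precision=4,suppress=True)
f=np.load("w.npz"); im=f["im"];W=f["W"]
g=im.min(2); M=((g>110)&(W[...,2]>.004)&(W[...,2]<.03)); M[:, :320]=0; M[:,430:]=0; M[:68]=0; M[235:]=0
n,l,s,_=cv2.connectedComponentsWithStats(M.astype(np.uint8)); i=1+np.argmax(s[1:,4]); p=W[l==i]
m,a,L=seg(p); a=a if a[0]>0 else -a; b=np.array([-a[1],a[0]]); print("right",m,"ang %.3f L %.4f"%(np.arctan2(a[1],a[0]),L))
t=(p[:,:2]-m)@a; q=(p[:,:2]-m)@b
for x in np.arange(-.07,.08,.01):
    k=abs(t-x)<.005
    if k.sum()>3: print("  t %.3f lat %.4f w %.4f z %.4f at %s"%(x,(q[k].max()+q[k].min())/2,np.ptp(q[k]),np.percentile(p[k,2],90),m+a*x))
c,sn=np.cos(-.087),np.sin(-.087); R=np.array([[c,-sn],[sn,c]])
for n in("top","scene"):
    I,d=vision.read_camera(n); P=cloud(n,d).reshape(-1,3); P=P[~np.isnan(P[:,0])]
    q=(P[:,:2]-[.491,-.083])@R   # in steriliser axes about closed knob
    fl=(abs(P[:,2]-.014)<.004)&(abs(q[:,0])<.09)&(abs(q[:,1])<.12)
    up=(abs(P[:,2]-.046)<.004)&(abs(q[:,0])<.25)&(abs(q[:,1])<.14)
    print(n,"floor x",np.percentile(q[fl,0],[1,50,99]),"y",np.percentile(q[fl,1],[1,50,99]),"z",np.median(P[fl,2]))
    print("  rail rows: y",np.percentile(q[up,1],[1,99]),"x",np.percentile(q[up,0],[.5,99.5]))
```

```text
right [0.5003 0.2336] ang 0.118 L 0.1620
  t -0.070 lat 0.0088 w 0.0349 z 0.0090 at [0.4308 0.2254]
  t -0.060 lat -0.0010 w 0.0545 z 0.0102 at [0.4407 0.2265]
  t -0.050 lat -0.0025 w 0.0595 z 0.0121 at [0.4507 0.2277]
  t -0.040 lat -0.0032 w 0.0629 z 0.0135 at [0.4606 0.2289]
  t -0.030 lat -0.0043 w 0.0668 z 0.0149 at [0.4705 0.23  ]
  t -0.020 lat -0.0054 w 0.0691 z 0.0162 at [0.4805 0.2312]
  t -0.010 lat -0.0050 w 0.0702 z 0.0172 at [0.4904 0.2324]
  t 0.000 lat -0.0039 w 0.0699 z 0.0179 at [0.5003 0.2336]
  t 0.010 lat -0.0033 w 0.0703 z 0.0168 at [0.5102 0.2347]
  t 0.020 lat -0.0031 w 0.0700 z 0.0150 at [0.5202 0.2359]
  t 0.030 lat -0.0026 w 0.0707 z 0.0141 at [0.5301 0.2371]
  t 0.040 lat -0.0019 w 0.0712 z 0.0130 at [0.54   0.2383]
  t 0.050 lat -0.0008 w 0.0706 z 0.0118 at [0.55   0.2394]
  t 0.060 lat -0.0002 w 0.0693 z 0.0127 at [0.5599 0.2406]
  t 0.070 lat 0.0032 w 0.0642 z 0.0140 at [0.5698 0.2418]
  t 0.080 lat 0.0048 w 0.0627 z 0.0059 at [0.5798 0.243 ]
top floor x [-0.0563  0.0001  0.0589] y [-0.0985  0.002   0.0986] z 0.013975389955702777
  rail rows: y [-0.1207  0.1208] x [-0.0659  0.1988]
scene floor x [-0.0653  0.0095  0.0628] y [-0.1029 -0.0041  0.1192] z 0.014956873606033158
  rail rows: y [-0.1211  0.1213] x [-0.0659  0.2012]
```

```bash
sed -i 's/c,s=np.cos(yy),np.sin(yy)/D=R.T@d if abs(dy)<1e-9 or n<=3 else None; c,s=np.cos(yy),np.sin(yy)/' plan.py; sed -i 's/for v in (c\*d\[0\]/for v in ([*D,-dy] if D is not None else (c*d[0]/; s/-d\[2\],-dy)\])/-d[2],-dy))])/' plan.py; python3 plan.py 0.35 0.465,0.316,0.06,0.192
```

```text
t 21.35 pos [0.4423 0.2704 0.2814] yaw 0.102 w 0.0300 F [ 0.2  0.2 -0.9] z [ 0.068  0.01  -0.998] j [ 0.41  0.26  1.51 -0.02  1.31  1.88]
8 rows: [[0.35, 0.0034, -0.0054, 0.0277, -0.0112], [0.35, 0.0035, -0.0053, 0.0277, -0.0112], [0.35, 0.0035, -0.0053, 0.0277, -0.0112], [0.35, 0.0036, -0.0053, 0.0277, -0.0112], [0.35, 0.0036, -0.0052, 0.0277, -0.0112], [0.35, 0.0037, -0.0052, 0.0277, -0.0112], [0.35, 0.0038, -0.0051, 0.0277, -0.0112], [0.35, 0.0038, -0.0051, 0.0277, -0.0112]]
```

play_rows(
  targets=[
    [0.35,0.002,-0.005,0.024,-0.011],
    [0.35,0.002,-0.005,0.024,-0.011],
    [0.35,0.002,-0.005,0.024,-0.011],
    [0.35,0.002,-0.005,0.024,-0.011],
    [0.35,0.002,-0.005,0.024,-0.011],
    [0.35,0.002,-0.005,0.024,-0.011],
    [0.35,0.002,-0.005,0.024,-0.011],
    [0.35,0.002,-0.005,0.02,-0.011],
    [0.35,0,0,0,0],
    [0.35,0,0,0,0],
  ],
)

```text
time: 22.18
tool_pos: [0.4689, 0.3169, 0.0901]
orientation: [-3.118, -0.322, -0.12]
contact_force: [-0.6, 0.1, 0.3]
grip_width: 0.03
```

```bash
python3 plan.py 0.35 0.469,0.317,0.04,0.192
```

```text
t 22.18 pos [0.4689 0.3169 0.0901] yaw 0.206 w 0.0300 F [-0.6  0.1  0.3] z [ 0.076  0.012 -0.997] j [ 0.47  0.53  1.66 -0.03  0.88  1.86]
2 rows: [[0.35, -0.0019, -0.0001, 0.025, 0.0069], [0.35, -0.0019, -0.0001, 0.025, 0.0069]]
```

play_rows(
  targets=[
    [0.35,-0.002,0,0.02,0.005],
    [0.35,-0.002,0,0.02,0.005],
    [0.35,-0.0015,0,0.015,0],
    [0.35,-0.0015,0,0.015,0],
    [0.35,0,0,0.006,0],
    [0.35,0,0,0,0],
    [0.35,0,0,0,0],
  ],
)

```text
time: 22.77
tool_pos: [0.4735, 0.318, 0.0215]
orientation: [-3.113, -0.306, -0.142]
contact_force: [0.8, -0.7, -0.3]
grip_width: 0.0298
```

```bash
python3 plan.py 0.35 0.469,0.317,0.01,0.192
```

```text
t 22.77 pos [0.4735 0.318  0.0215] yaw 0.196 w 0.0298 F [ 0.8 -0.7 -0.3] z [ 0.089  0.019 -0.996] j [ 0.47  0.63  1.71 -0.04  0.71  1.87]
1 rows: [[0.35, -0.0056, 0.0001, 0.0111, 0.004]]
```

play_rows(
  targets=[
    [0.35,-0.002,0,0.008,0],
    [0.35,-0.001,0,0.004,0],
    [0.35,0,0,0,0],
    [0.35,0,0,0,0],
    [0,0,0,0,0],
    [0,0,0,0,0],
    [0,0,0,0,0],
    [0,0,0,0,0],
    [0,0,0,0,0],
  ],
)

```text
time: 23.52
tool_pos: [0.474, 0.3188, 0.0132]
orientation: [-3.11, -0.306, -0.153]
contact_force: [-0.8, 0.6, -0.6]
grip_width: 0.0064
```

```bash
python3 plan.py
```

```text
t 23.52 pos [0.474  0.3188 0.0132] yaw 0.196 w 0.0064 F [-0.8  0.6 -0.6] z [ 0.096  0.022 -0.995] j [ 0.47  0.64  1.72 -0.04  0.68  1.87]
```

play_rows(
  targets=[
    [0,0.0,0,-0.012,0],
    [0,0.001,0,-0.02,0],
    [0,0.001,0,-0.02,0],
    [0,0.001,0,-0.02,0],
    [0,0.001,0,-0.02,0],
    [0,0.001,0,-0.02,0],
  ],
)

```text
time: 24.02
tool_pos: [0.4648, 0.3157, 0.1281]
orientation: [-3.114, -0.307, -0.138]
contact_force: [0.2, 0.3, -0.1]
grip_width: 0.0069
```

```bash
python3 plan.py
```

```text
t 24.02 pos [0.4648 0.3157 0.1281] yaw 0.196 w 0.0069 F [ 0.2  0.3 -0.1] z [ 0.087  0.018 -0.996] j [ 0.47  0.47  1.64 -0.03  0.95  1.86]
```

play_rows(
  targets=[
    [0,0,0,0,0],
    [0,0,0,0,0],
    [0,0,0,0,0],
    [0,0,0,0,0],
    [0,0,0,0,0],
    [0,0,0,0,0],
  ],
)

```text
time: 24.52
tool_pos: [0.4655, 0.3162, 0.1327]
orientation: [-3.112, -0.307, -0.147]
contact_force: [0.7, 0.2, -0.4]
grip_width: 0.0064
```

```bash
python3 plan.py 0 0.474,-0.0926,0.15,1.484
```

```text
t 24.52 pos [0.4655 0.3162 0.1327] yaw 0.196 w 0.0064 F [ 0.7  0.2 -0.4] z [ 0.093  0.021 -0.995] j [ 0.47  0.46  1.64 -0.03  0.95  1.86]
14 rows: [[0.0, -0.0051, 0.0288, -0.0012, -0.092], [0.0, -0.0077, 0.0282, -0.0012, -0.092], [0.0, -0.0103, 0.0273, -0.0012, -0.092], [0.0, -0.0127, 0.0263, -0.0012, -0.092], [0.0, -0.0151, 0.025, -0.0012, -0.092], [0.0, -0.0173, 0.0235, -0.0012, -0.092], [0.0, -0.0194, 0.0218, -0.0012, -0.092], [0.0, -0.0213, 0.0199, -0.0012, -0.092], [0.0, -0.0231, 0.0179, -0.0012, -0.092], [0.0, -0.0246, 0.0157, -0.0012, -0.092], [0.0, -0.026, 0.0134, -0.0012, -0.092], [0.0, -0.0271, 0.0109, -0.0012, -0.092], [0.0, -0.028, 0.0084, -0.0012, -0.092], [0.0, -0.0286, 0.0058, -0.0012, -0.092]]
```

play_rows(
  targets=[
    [0,-0.005,0.028,0,-0.09],
    [0,-0.0075,0.027,0,-0.09],
    [0,-0.01,0.027,0,-0.09],
    [0,-0.0125,0.026,0,-0.09],
    [0,-0.015,0.024,0,-0.09],
    [0,-0.017,0.023,0,-0.09],
    [0,-0.019,0.021,0,-0.09],
    [0,-0.021,0.019,0,-0.09],
    [0,-0.022,0.017,0,-0.09],
    [0,-0.024,0.015,0,-0.09],
    [0,-0.025,0.013,0,-0.09],
    [0,-0.026,0.01,0,-0.09],
    [0,-0.027,0.008,0,-0.09],
    [0,-0.02,0.004,0,-0.09],
  ],
)

```text
time: 25.68
tool_pos: [0.472, -0.085, 0.1152]
orientation: [2.246, 2.142, 0.108]
contact_force: [0.0, -0.4, -0.4]
grip_width: 0.0069
```

```bash
python3 plan.py 0 0.463,-0.0880,0.06,1.484
```

```text
t 25.68 pos [ 0.472  -0.085   0.1152] yaw 1.524 w 0.0069 F [ 0.  -0.4 -0.4] z [ 0.075  0.022 -0.997] j [-0.37  0.36  1.87  0.06  0.85 -0.36]
2 rows: [[0.0, -0.0024, -0.0065, 0.0272, 0.0202], [0.0, -0.0024, -0.0065, 0.0272, 0.0202]]
```

play_rows(
  targets=[
    [0,-0.003,-0.006,0.018,0.02],
    [0,-0.002,-0.006,0.018,0.02],
    [0,0,0,0,0],
  ],
)

```text
time: 25.93
tool_pos: [0.4629, -0.0943, 0.0764]
orientation: [2.29, 2.094, 0.108]
contact_force: [-0.8, 0.4, -0.5]
grip_width: 0.0065
```

```bash
python3 plan.py 0 0.463,-0.0880,0.02,1.484
python3 - <<'E'
from h import *
im,d=vision.read_camera("wrist"); cv2.imwrite("pics/w4.png",im)
E
```

```text
t 25.93 pos [ 0.4629 -0.0943  0.0764] yaw 1.483 w 0.0065 F [-0.8  0.4 -0.5] z [ 0.076  0.02  -0.997] j [-0.4   0.41  1.93  0.07  0.74 -0.36]
2 rows: [0.0, 0.0024, -0.0023, 0.0282, -0.0007] x2
```

View pics/w4.png

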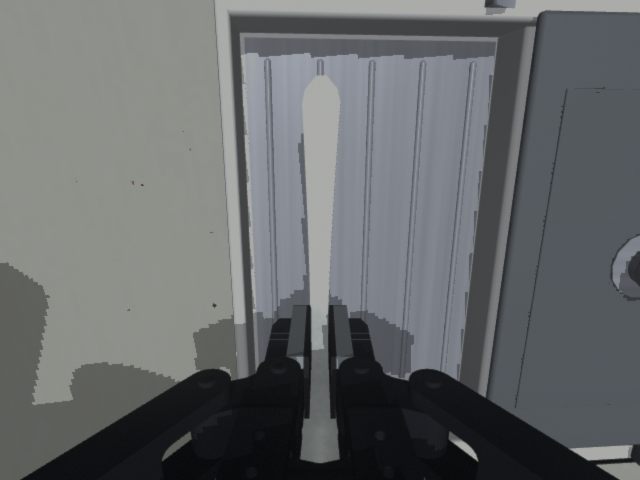

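The spoon hangs straight with its handle end at (320,80), above the left (front) half of the compartment, whose floor spans columns 245–495.

play_rows(
  targets=[
    [0,0.002,-0.001,0.015,0],
    [0,0.002,-0.001,0.015,0],
    [0,0,-0.001,0.012,0],
    [0,0,0,0.006,0],
    [0,0,0,0,0],
  ],
)

```text
time: 26.4
tool_pos: [0.4684, -0.0883, 0.0311]
orientation: [2.281, 2.096, 0.113]
contact_force: [-0.2, 0.2, -0.2]
grip_width: 0.0066
```

```bash
python3 plan.py 0 0.463,-0.0880,0.024,1.484
```

```text
t 26.40 pos [ 0.4684 -0.0883  0.0311] yaw 1.487 w 0.0066 F [-0.2  0.2 -0.2] z [ 0.081  0.019 -0.996] j [-0.38  0.5   1.96  0.08  0.62 -0.36]
1 rows: [[0.0, -0.0004, -0.0059, 0.0067, 0.0035]]
```

play_rows(
  targets=[
    [0,0,-0.005,0.006,0],
    [0,0,0,0.002,0],
    [0,0,0,0,0],
    [0.2,0,0,0,0],
    [0.2,0,0,0,0],
    [0.2,0,0,0,0],
    [0.2,0,0.001,-0.01,0],
    [0.2,0,0.0015,-0.02,0],
    [0.2,0,0.002,-0.025,0],
    [0.3,0,0.002,-0.03,0],
    [0.35,0,0.002,-0.03,0],
    [0.35,0,0.002,-0.03,0],
  ],
)

```text
time: 27.4
tool_pos: [0.4599, -0.0899, 0.1708]
orientation: [2.286, 2.104, 0.107]
contact_force: [0.5, -0.8, -0.5]
grip_width: 0.0297
```

```bash
python3 plan.py 0.35 0.45,0.2,0.26,0.12
```

```text
t 27.40 pos [ 0.4599 -0.0899  0.1708] yaw 1.489 w 0.0297 F [ 0.5 -0.8 -0.5] z [ 0.073  0.022 -0.997] j [-0.39  0.27  1.82  0.06  1.   -0.34]
12 rows: [[0.35, 0.024, -0.0028, -0.0074, 0.1141], [0.35, 0.0235, -0.0055, -0.0074, 0.1141], [0.35, 0.0228, -0.0082, -0.0074, 0.1141], [0.35, 0.0217, -0.0107, -0.0074, 0.1141], [0.35, 0.0203, -0.0131, -0.0074, 0.1141], [0.35, 0.0187, -0.0153, -0.0074, 0.1141], [0.35, 0.0168, -0.0174, -0.0074, 0.1141], [0.35, 0.0147, -0.0192, -0.0074, 0.1141], [0.35, 0.0125, -0.0207, -0.0074, 0.1141], [0.35, 0.01, -0.022, -0.0074, 0.1141], [0.35, 0.0075, -0.023, -0.0074, 0.1141], [0.35, 0.0048, -0.0237, -0.0074, 0.1141]]
```

play_rows(
  targets=[
    [0.35,0.024,-0.003,-0.0075,0.112],
    [0.35,0.0235,-0.0055,-0.0075,0.112],
    [0.35,0.023,-0.008,-0.0075,0.112],
    [0.35,0.0215,-0.0105,-0.0075,0.112],
    [0.35,0.02,-0.013,-0.0075,0.112],
    [0.35,0.0185,-0.015,-0.0075,0.112],
    [0.35,0.017,-0.0175,-0.0075,0.112],
    [0.35,0.0145,-0.019,-0.0075,0.112],
    [0.35,0.0125,-0.0205,-0.0075,0.112],
    [0.35,0.01,-0.022,-0.0075,0.112],
    [0.35,0.0075,-0.023,-0.0075,0.112],
    [0.35,0.004,-0.01,-0.0075,0.1],
    [0.35,0,0,0,0],
  ],
)

```text
time: 28.48
tool_pos: [0.4505, 0.1941, 0.2803]
orientation: [-3.121, -0.134, -0.146]
contact_force: [-0.0, 0.4, 0.3]
grip_width: 0.0298
```

```bash
python3 plan.py; python3 look.py pics/w5.png
python3 - <<'E'
from h import *
im,d=vision.read_camera("top"); cv2.imwrite("pics/t5.png",cv2.resize(im[170:320,150:400],None,fx=3,fy=3,interpolation=cv2.INTER_CUBIC))
im=cv2.imread("pics/w5.png"); t=cv2.imread("pics/t5.png"); im=cv2.resize(im,(600,450)); 
cv2.imwrite("pics/c5.png",cv2.resize(np.vstack([im,cv2.resize(t,(600,360))]),(444,600)))
E
```

```text
t 28.48 pos [0.4505 0.1941 0.2803] yaw 0.085 w 0.0298 F [-0.   0.4  0.3] z [ 0.093  0.018 -0.996] j [ 0.25  0.19  1.6  -0.01  1.26  1.74]
spoon 0.7 [571.4, 223.1] 1352 mid [ 0.467  -0.0625] ang 1.454 L 0.1305
  t -0.060: lat 0.0013 width 0.0241 ztop 0.0223 at [ 0.4586 -0.1219]
  t -0.045: lat -0.0019 width 0.0185 ztop 0.0241 at [ 0.4636 -0.1074]
  t -0.030: lat -0.0014 width 0.0065 ztop 0.0265 at [ 0.4649 -0.0924]
  t -0.015: lat -0.0010 width 0.0063 ztop 0.0278 at [ 0.4663 -0.0775]
  t 0.000: lat -0.0000 width 0.0085 ztop 0.0263 at [ 0.467  -0.0625]
  t 0.015: lat -0.0003 width 0.0088 ztop 0.0244 at [ 0.469  -0.0476]
  t 0.030: lat 0.0005 width 0.0123 ztop 0.0222 at [ 0.47   -0.0326]
  t 0.045: lat 0.0004 width 0.0127 ztop 0.0202 at [ 0.4718 -0.0177]
  t 0.060: lat 0.0006 width 0.0132 ztop 0.0178 at [ 0.4733 -0.0028]
stick [0.5831 0.2624] ang -1.445 L 0.228 z 0.011
stick [0.3923 0.236 ] ang -1.421 L 0.231 z 0.011
```

View pics/c5.png

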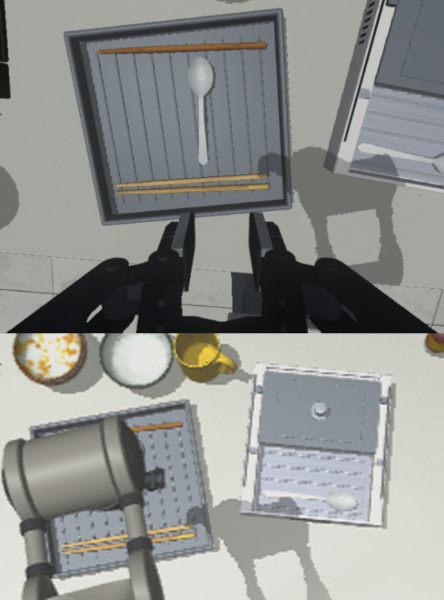

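The first spoon lies in the compartment's front half. The second spoon is clear in the tray, with its bowl near (290,108) and handle end near (293,235) in the full wrist frame.

```bash
cat > sp2.py <<'E'
from h import *
np.set_printoptions(precision=4,suppress=True)
f=np.load("w.npz"); im=f["im"];W=f["W"]
for r in range(80,240,10):
    g=im[r,250:340].min(1).astype(int); z=W[r,250:340,2]; bg=np.median(g); k=np.where(g>bg+35)[0]
    if len(k): c=250+int(round(k.mean())); print(r,c,len(k),W[r,c],"bg",bg,g.max())
E
python3 sp2.py
```

```text
90 290 6 [0.5672 0.2347 0.0087] bg 124.5 165
100 292 18 [0.5586 0.2323 0.0063] bg 127.0 186
110 292 23 [0.5495 0.2317 0.0053] bg 128.0 193
120 292 20 [0.5401 0.2308 0.0079] bg 128.0 178
130 291 13 [0.5306 0.2309 0.0093] bg 124.0 174
140 290 6 [0.521  0.2309 0.0136] bg 123.0 177
150 290 6 [0.5116 0.2299 0.0167] bg 123.0 193
160 290 6 [0.5022 0.2291 0.0173] bg 123.0 193
170 290 7 [0.4927 0.2285 0.0166] bg 123.0 191
180 290 7 [0.483  0.2278 0.016 ] bg 122.0 186
190 290 8 [0.4732 0.2271 0.0151] bg 122.0 188
200 291 9 [0.463  0.2256 0.0123] bg 121.0 183
210 292 10 [0.4528 0.2239 0.0105] bg 121.0 183
220 292 11 [0.4424 0.2232 0.0095] bg 120.0 179
230 292 12 [0.4318 0.2225 0.0083] bg 119.0 180
```

play_rows(
  targets=[
    [0.35,0.004,-0.003,0.022,-0.002],
    [0.35,0.004,-0.003,0.022,-0.002],
    [0.35,0.004,-0.003,0.022,-0.002],
    [0.35,0.004,-0.003,0.022,-0.002],
    [0.35,0.004,-0.003,0.022,-0.002],
    [0.35,0.004,-0.003,0.022,-0.002],
    [0.35,0.004,-0.003,0.022,-0.002],
    [0.35,0.004,-0.003,0.022,0],
    [0.35,0.004,-0.003,0.015,0],
    [0.35,0,0,0,0],
  ],
)

```text
time: 29.47
tool_pos: [0.5005, 0.2116, 0.0798]
orientation: [-3.128, -0.184, -0.133]
contact_force: [-0.2, -0.3, 0.2]
grip_width: 0.03
```

```bash
python3 plan.py 0.35 0.505,0.2295,0.013,0.1
```

```text
t 29.47 pos [0.5005 0.2116 0.0798] yaw 0.118 w 0.0300 F [-0.2 -0.3  0.2] z [ 0.085  0.01  -0.996] j [ 0.27  0.51  1.74 -0.02  0.81  1.73]
3 rows: [[0.35, 0.0003, -0.0058, 0.0224, 0.0059], [0.35, 0.0003, -0.0058, 0.0224, 0.0059], [0.35, 0.0003, -0.0058, 0.0224, 0.0059]]
```

play_rows(
  targets=[
    [0.35,0.001,-0.009,0.01,0.005],
    [0.35,0.001,-0.009,0.01,0.005],
    [0.35,0,0,0.012,0],
    [0.35,0,0,0.01,0],
    [0.35,0,0,0,0],
  ],
)

```text
time: 29.88
tool_pos: [0.5039, 0.2264, 0.0365]
orientation: [-3.131, -0.171, -0.13]
contact_force: [-0.7, -0.0, -0.6]
grip_width: 0.0299
```

```bash
python3 plan.py 0.35 0.505,0.2293,0.013,0.1
```

```text
t 29.88 pos [0.5039 0.2264 0.0365] yaw 0.109 w 0.0299 F [-0.7 -0.  -0.6] z [ 0.083  0.008 -0.997] j [ 0.29  0.59  1.75 -0.02  0.73  1.77]
1 rows: [[0.35, -0.0005, -0.0028, 0.0236, 0.0091]]
```

play_rows(
  targets=[
    [0.35,0,-0.004,0.01,0],
    [0.35,0,0,0.01,0],
    [0.35,0,0,0.006,0],
    [0.35,0,0,0,0],
    [0,0,0,0,0],
    [0,0,0,0,0],
    [0,0,0,0,0],
    [0,0,0,0,0],
    [0,0,0,0,0],
  ],
)

```text
time: 30.63
tool_pos: [0.5068, 0.2306, 0.0103]
orientation: [-3.13, -0.172, -0.135]
contact_force: [0.2, -0.1, -0.8]
grip_width: 0.0071
```

```bash
python3 plan.py
```

```text
t 30.63 pos [0.5068 0.2306 0.0103] yaw 0.110 w 0.0071 F [ 0.2 -0.1 -0.8] z [ 0.085  0.009 -0.996] j [ 0.3   0.63  1.75 -0.03  0.67  1.78]
```

play_rows(
  targets=[
    [0,0.001,0,-0.012,0],
    [0,0.002,0,-0.022,0],
    [0,0.002,0,-0.025,0],
    [0,0.002,0,-0.025,0],
    [0,0.002,0,-0.025,0],
    [0,0.001,0,-0.015,0],
  ],
)

```text
time: 31.13
tool_pos: [0.5034, 0.2296, 0.1363]
orientation: [-3.133, -0.172, -0.121]
contact_force: [0.4, 0.3, 0.3]
grip_width: 0.0073
```

```bash
python3 plan.py 0 0.52,-0.0786,0.14,1.484
```

```text
t 31.13 pos [0.5034 0.2296 0.1363] yaw 0.110 w 0.0073 F [0.4 0.3 0.3] z [ 0.077  0.006 -0.997] j [ 0.3   0.45  1.65 -0.02  0.97  1.77]
12 rows: [[0.0, -0.0014, 0.0257, -0.0003, -0.1145], [0.0, -0.0044, 0.0253, -0.0003, -0.1145], [0.0, -0.0072, 0.0247, -0.0003, -0.1145], [0.0, -0.01, 0.0237, -0.0003, -0.1145], [0.0, -0.0126, 0.0224, -0.0003, -0.1145], [0.0, -0.0151, 0.0208, -0.0003, -0.1145], [0.0, -0.0174, 0.0189, -0.0003, -0.1145], [0.0, -0.0195, 0.0168, -0.0003, -0.1145], [0.0, -0.0213, 0.0145, -0.0003, -0.1145], [0.0, -0.0228, 0.012, -0.0003, -0.1145], [0.0, -0.024, 0.0093, -0.0003, -0.1145], [0.0, -0.0249, 0.0065, -0.0003, -0.1145]]
```

play_rows(
  targets=[
    [0,-0.001,0.025,0,-0.112],
    [0,-0.004,0.025,0,-0.112],
    [0,-0.007,0.0245,0,-0.112],
    [0,-0.01,0.0235,0,-0.112],
    [0,-0.0125,0.022,0,-0.112],
    [0,-0.015,0.0205,0,-0.112],
    [0,-0.017,0.019,0,-0.112],
    [0,-0.019,0.0165,0,-0.112],
    [0,-0.021,0.0145,0,-0.112],
    [0,-0.022,0.012,0,-0.112],
    [0,-0.023,0.009,0,-0.112],
    [0,-0.018,0.004,0,-0.1],
    [0,0,0,0,0],
  ],
)

```text
time: 32.22
tool_pos: [0.5277, -0.0775, 0.1458]
orientation: [2.239, 2.113, 0.118]
contact_force: [0.0, -0.3, 0.2]
grip_width: 0.0069
```

```bash
python3 plan.py 0 0.517,-0.0786,0.06,1.484
python3 - <<'E'
from h import *
im,d=vision.read_camera("wrist"); cv2.imwrite("pics/w6.png",im)
E
```

```text
t 32.22 pos [ 0.5277 -0.0775  0.1458] yaw 1.514 w 0.0069 F [ 0.  -0.3  0.2] z [ 0.097  0.008 -0.995] j [-0.31  0.39  1.71  0.05  0.95 -0.28]
3 rows: [[0.0, -0.001, -0.0063, 0.0281, 0.01], [0.0, -0.001, -0.0063, 0.0281, 0.01], [0.0, -0.001, -0.0063, 0.0281, 0.01]]
```

View pics/w6.png

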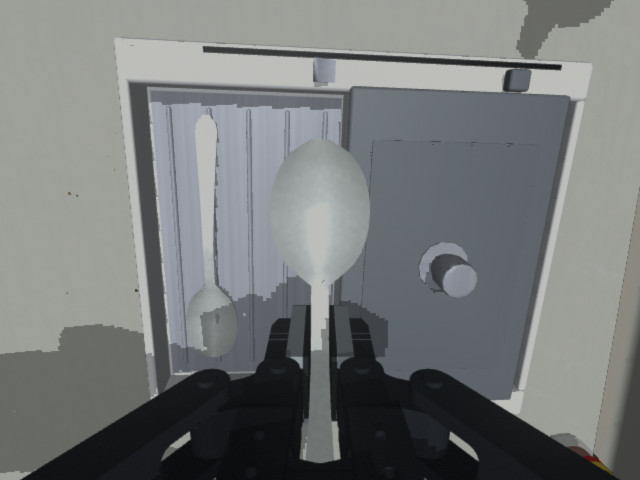

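The second spoon hangs in line, with its bowl at (320,210). The first lies at column 208 and the open lid's edge is at column 345.

play_rows(
  targets=[
    [0,-0.001,-0.006,0.019,0.01],
    [0,-0.001,-0.006,0.019,0.01],
    [0,-0.001,-0.006,0.019,0.01],
    [0,0,-0.002,0.015,0],
    [0,0,0,0,0],
  ],
)

```text
time: 32.68
tool_pos: [0.5149, -0.0735, 0.072]
orientation: [2.29, 2.056, 0.126]
contact_force: [-0.4, 0.4, -0.2]
grip_width: 0.0071
```

```bash
python3 plan.py 0 0.517,-0.0786,0.023,1.484
```

```text
t 32.68 pos [ 0.5149 -0.0735  0.072 ] yaw 1.465 w 0.0071 F [-0.4  0.4 -0.2] z [ 0.102  0.009 -0.995] j [-0.31  0.48  1.83  0.06  0.74 -0.25]
2 rows: [[0.0, -0.0029, -0.0011, 0.0245, -0.0097], [0.0, -0.0029, -0.0011, 0.0245, -0.0097]]
```

play_rows(
  targets=[
    [0,-0.003,-0.002,0.018,-0.01],
    [0,-0.002,-0.001,0.016,-0.005],
    [0,0,0,0.01,0],
    [0,0,0,0,0],
  ],
)

```text
time: 33.02
tool_pos: [0.5174, -0.0744, 0.029]
orientation: [2.276, 2.069, 0.129]
contact_force: [-0.3, -0.0, -0.6]
grip_width: 0.0073
```

```bash
python3 plan.py 0 0.517,-0.0786,0.024,1.484
```

```text
t 33.02 pos [ 0.5174 -0.0744  0.029 ] yaw 1.477 w 0.0073 F [-0.3 -0.  -0.6] z [ 0.105  0.01  -0.994] j [-0.31  0.55  1.86  0.07  0.64 -0.27]
1 rows: [[0.0, -0.0043, -0.0005, 0.0049, -0.0075]]
```

play_rows(
  targets=[
    [0,-0.002,0,0.003,0],
    [0,0,0,0,0],
    [0.2,0,0,0,0],
    [0.2,0,0,0,0],
    [0.2,0,0,0,0],
    [0.2,0,0.001,-0.01,0],
    [0.2,0,0.002,-0.02,0],
    [0.2,0,0.0025,-0.025,0],
    [0.3,0,0.003,-0.03,0],
    [0.4,0,0.003,-0.03,0],
    [0.5,0,0.003,-0.03,0],
  ],
)

```text
time: 33.93
tool_pos: [0.5145, -0.0777, 0.1793]
orientation: [2.283, 2.07, 0.125]
contact_force: [1.6, -0.9, -0.5]
grip_width: 0.0425
```

```bash
python3 plan.py
python3 - <<'E'
from h import *
im,d=vision.read_camera("wrist"); W=cloud("wrist",d); P=W.reshape(-1,3); c,sn=np.cos(-.087),np.sin(-.087); R=np.array([[c,-sn],[sn,c]])
q=(P[:,:2]-[.491,-.083])@R; k=(abs(q[:,0])<.055)&(abs(q[:,1])<.097)&(P[:,2]<.06); print("max z in compartment",np.nanpercentile(P[k,2],[50,99,99.9]))
kn=P[(P[:,2]>.072)&(P[:,2]<.084)&(np.hypot(P[:,0]-.614,P[:,1]+.094)<.03)]; print("knob",len(kn),kn.mean(0))
s,_=vision.read_camera("scene"); 
cv2.imwrite("pics/c7.png",np.vstack([cv2.resize(im,(560,420)),cv2.resize(s[180:310,200:440],(560,180))][:1]+[cv2.resize(s[180:300,220:420],(560,180))]))
E
```

```text
t 33.93 pos [ 0.5145 -0.0777  0.1793] yaw 1.474 w 0.0425 F [ 1.6 -0.9 -0.5] z [ 0.099  0.012 -0.995] j [-0.32  0.33  1.7   0.05  1.02 -0.25]
max z in compartment [0.0212825  0.04810009 0.05129467]
knob 294 [ 0.6104439  -0.09046841  0.07833505]
```

View pics/c7.png

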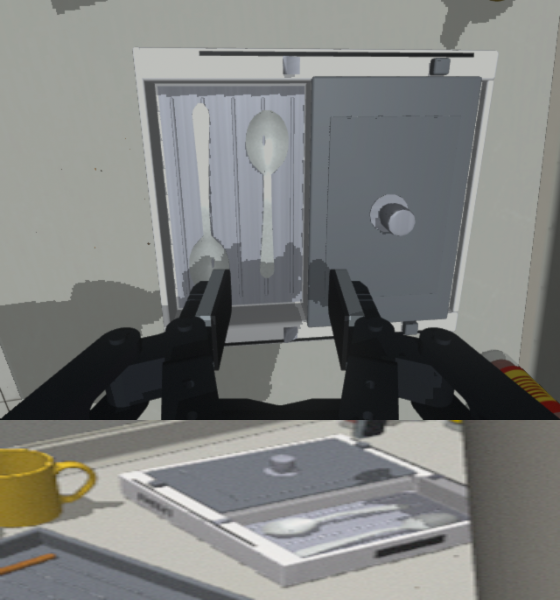

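Both spoons lie flat inside (columns 203 and 267), and the knob is at (395,215). Next I close the lid.

```bash
python3 plan.py 0.5 0.603,-0.0935,0.13,-0.087
```

```text
t 34.03 pos [ 0.5178 -0.0787  0.1834] yaw 1.474 w 0.0428 F [ 1.6 -0.2  0.6] z [ 0.109  0.008 -0.994] j [-0.32  0.33  1.69  0.05  1.02 -0.25]
14 rows: [[0.5, -0.0005, 0.0062, 0.0038, 0.1115], [0.5, 0.0002, 0.0062, 0.0038, 0.1115], [0.5, 0.0009, 0.0061, 0.0038, 0.1115], [0.5, 0.0016, 0.006, 0.0038, 0.1115], [0.5, 0.0022, 0.0058, 0.0038, 0.1115], [0.5, 0.0029, 0.0055, 0.0038, 0.1115], [0.5, 0.0035, 0.0051, 0.0038, 0.1115], [0.5, 0.004, 0.0047, 0.0038, 0.1115], [0.5, 0.0045, 0.0042, 0.0038, 0.1115], [0.5, 0.0049, 0.0037, 0.0038, 0.1115], [0.5, 0.0053, 0.0031, 0.0038, 0.1115], [0.5, 0.0056, 0.0025, 0.0038, 0.1115], [0.5, 0.0059, 0.0019, 0.0038, 0.1115], [0.5, 0.0061, 0.0012, 0.0038, 0.1115]]
```

play_rows(
  targets=[
    [0.5,0,0.006,0.004,0.111],
    [0.5,0,0.006,0.004,0.111],
    [0.5,0.001,0.006,0.004,0.111],
    [0.5,0.0015,0.006,0.004,0.111],
    [0.5,0.002,0.006,0.004,0.111],
    [0.5,0.003,0.0055,0.004,0.111],
    [0.5,0.0035,0.005,0.004,0.111],
    [0.5,0.004,0.0045,0.004,0.111],
    [0.5,0.0045,0.004,0.004,0.111],
    [0.5,0.005,0.0035,0.004,0.111],
    [0.5,0.005,0.003,0.004,0.111],
    [0.5,0.0055,0.0025,0.004,0.111],
    [0.5,0.006,0.002,0.004,0.111],
    [0.5,0.006,0.001,0.004,0.08],
    [0.5,0,0,0,0],
  ],
)

```text
time: 35.28
tool_pos: [0.6076, -0.0952, 0.1414]
orientation: [-3.117, 0.201, -0.176]
contact_force: [-0.2, 0.1, -0.2]
grip_width: 0.0428
```

```bash
python3 plan.py 0.5 0.607,-0.0935,0.1,-0.087
python3 - <<'E'
from h import *
im,d=vision.read_camera("wrist"); P=cloud("wrist",d).reshape(-1,3)
kn=P[(P[:,2]>.074)&(P[:,2]<.084)&(np.hypot(P[:,0]-.614,P[:,1]+.094)<.03)]; print("knob",len(kn),kn.mean(0),kn.min(0),kn.max(0))
E
python3 plan.py
```

```text
t 35.28 pos [ 0.6076 -0.0952  0.1414] yaw -0.130 w 0.0428 F [-0.2  0.1 -0.2] z [ 0.113  0.006 -0.994] j [-0.3   0.53  1.5   0.05  1.01  1.38]
2 rows: [[0.5, -0.0027, -0.0004, 0.0205, -0.0215], [0.5, -0.0027, -0.0004, 0.0205, -0.0215]]
knob 1241 [ 0.61254351 -0.09481791  0.07850232] [ 0.6017728  -0.1055559   0.07407387] [ 0.62267423 -0.08404589  0.08079925]
t 35.33 pos [ 0.6071 -0.0951  0.1416] yaw -0.126 w 0.0431 F [ 0.1 -0.  -0.7] z [ 0.113  0.006 -0.994] j [-0.3   0.53  1.5   0.05  1.01  1.37]
```

play_rows(
  targets=[
    [0.5,-0.001,0,0.02,-0.02],
    [0.5,-0.001,0,0.02,-0.02],
    [0.5,-0.001,0,0.02,0],
    [0.5,0,0,0.014,0],
    [0.5,0,0,0,0],
  ],
)

```text
time: 35.75
tool_pos: [0.6119, -0.0943, 0.0686]
orientation: [-3.126, 0.105, -0.182]
contact_force: [-0.7, -0.3, -0.0]
grip_width: 0.0426
```

```bash
python3 plan.py 0.5 0.6145,-0.0948,0.056,-0.087
```

```text
t 35.75 pos [ 0.6119 -0.0943  0.0686] yaw -0.068 w 0.0426 F [-0.7 -0.3 -0. ] z [ 0.116  0.005 -0.993] j [-0.3   0.62  1.56  0.05  0.85  1.31]
1 rows: [[0.5, 0.0012, 0.0005, 0.0128, 0.0193]]
```

play_rows(
  targets=[
    [0.5,0.001,0,0.008,0.015],
    [0.5,0,0,0.005,0],
    [0.5,0,0,0,0],
    [0,0,0,0,0],
    [0,0,0,0,0],
    [0,0,0,0,0],
    [0,0,0,0,0],
    [0,0,0,0,0],
  ],
)

```text
time: 36.42
tool_pos: [0.6149, -0.0947, 0.0585]
orientation: [-3.126, 0.122, -0.187]
contact_force: [0.0, -0.4, -4.1]
grip_width: 0.0196
```

```bash
python3 plan.py
```

```text
t 36.42 pos [ 0.6149 -0.0947  0.0585] yaw -0.079 w 0.0196 F [ 0.  -0.4 -4.1] z [ 0.119  0.003 -0.993] j [-0.3   0.64  1.56  0.05  0.83  1.32]
```

play_rows(
  targets=[
    [0,0.0005,0,-0.004,0],
    [0,0.0005,0,-0.004,0],
    [0,-0.01,0,-0.0015,0],
    [0,-0.01,0,-0.0012,0],
    [0,-0.01,0,-0.0012,0],
    [0,-0.01,0,-0.0012,0],
    [0,-0.01,0,-0.0012,0],
    [0,-0.01,0,-0.0012,0],
    [0,0,0,0,0],
  ],
)

```text
time: 37.17
tool_pos: [0.5548, -0.0891, 0.0703]
orientation: [-3.125, 0.122, -0.196]
contact_force: [-1.1, -1.1, -3.0]
grip_width: 0.0199
```

```bash
python3 plan.py 0 0.495,-0.0835,0.066,-0.087
```

```text
t 37.17 pos [ 0.5548 -0.0891  0.0703] yaw -0.079 w 0.0199 F [-1.1 -1.1 -3. ] z [ 0.125  0.003 -0.992] j [-0.32  0.53  1.74  0.06  0.76  1.29]
3 rows: [[0.0, -0.02, -0.0003, -0.0011, 0.0028], [0.0, -0.02, -0.0003, -0.0011, 0.0028], [0.0, -0.02, -0.0003, -0.0011, 0.0028]]
```

play_rows(
  targets=[
    [0,-0.01,0,-0.001,0],
    [0,-0.01,0,-0.001,0],
    [0,-0.01,0,-0.001,0],
    [0,-0.01,0,-0.001,0],
    [0,-0.01,0,-0.001,0],
    [0,-0.006,0,-0.001,0],
    [0,0,0,0,0],
  ],
)

```text
time: 37.75
tool_pos: [0.5012, -0.0841, 0.0719]
orientation: [-3.124, 0.122, -0.207]
contact_force: [-0.6, -0.1, -6.3]
grip_width: 0.0197
```

```bash
python3 plan.py 0 0.4925,-0.0835,0.0695,-0.087
```

```text
t 37.75 pos [ 0.5012 -0.0841  0.0719] yaw -0.079 w 0.0197 F [-0.6 -0.1 -6.3] z [ 0.132  0.004 -0.991] j [-0.35  0.45  1.89  0.08  0.68  1.24]
1 rows: [[0.0, -0.009, 0.0001, 0.0012, 0.0083]]
```

play_rows(
  targets=[
    [0,-0.006,0,0,0],
    [0,-0.006,0,-0.0005,0],
    [0,-0.003,0,-0.0004,0],
    [0,0,0,0,0],
  ],
)

```text
time: 38.08
tool_pos: [0.4936, -0.0834, 0.0719]
orientation: [-3.123, 0.125, -0.232]
contact_force: [-1.0, -0.1, -3.4]
grip_width: 0.02
```

```bash
python3 plan.py 0 0.4925,-0.0835,0.0695,-0.087
```

```text
t 38.08 pos [ 0.4936 -0.0834  0.0719] yaw -0.081 w 0.0200 F [-1.  -0.1 -3.4] z [ 0.148  0.002 -0.989] j [-0.35  0.43  1.92  0.09  0.65  1.23]
1 rows: [[0.0, -0.0015, 0.0002, 0.0022, 0.0061]]
```

play_rows(
  targets=[
    [0,-0.003,0,0.004,0],
    [0,-0.002,0,0.004,0],
    [0,-0.001,0,0.003,0],
    [0,0,0,0,0],
  ],
)

```text
time: 38.42
tool_pos: [0.4934, -0.0834, 0.0613]
orientation: [-3.123, 0.125, -0.247]
contact_force: [1.8, 0.1, -2.6]
grip_width: 0.0195
```

```bash
python3 plan.py 0 0.4925,-0.0835,0.0695,-0.087
```

```text
t 38.42 pos [ 0.4934 -0.0834  0.0613] yaw -0.081 w 0.0195 F [ 1.8  0.1 -2.6] z [ 0.157 -0.    -0.988] j [-0.36  0.45  1.94  0.1   0.61  1.22]
1 rows: [[0.0, 0.0004, 0.0001, -0.0083, 0.006]]
```

play_rows(
  targets=[
    [0,-0.001,0,0.003,0],
    [0,0,0,0.001,0],
    [0,0,0,0,0],
    [0.4,0,0,0,0],
    [0.4,0,0,0,0],
    [0.4,0,0,0,0],
    [0.4,0.001,0,-0.01,0],
    [0.4,0.003,0,-0.02,0],
    [0.4,0.003,0,-0.02,0],
    [0.4,0.003,0,-0.02,0],
  ],
)

```text
time: 39.25
tool_pos: [0.4889, -0.0843, 0.1272]
orientation: [-3.123, 0.126, -0.235]
contact_force: [0.1, -0.2, -1.2]
grip_width: 0.0344
```

```bash
cat > chk.py <<'E'
from h import *
np.set_printoptions(precision=4,suppress=True)
for n in("wrist","top","scene"):
    im,d=vision.read_camera(n); P=cloud(n,d).reshape(-1,3); c,s=np.cos(-.087),np.sin(-.087); R=np.array([[c,-s],[s,c]])
    kn=P[(P[:,2]>.074)&(P[:,2]<.093)&(np.hypot(P[:,0]-.491,P[:,1]+.083)<.02)]
    q=(P[:,:2]-[.491,-.083])@R; pl=P[(abs(q[:,0])<.055)&(abs(q[:,1])<.09)&(np.hypot(*q.T)>.02)&(P[:,2]<.07)&(P[:,2]>.03)]
    b=P[(np.hypot(P[:,0]-.6285,P[:,1]+.0945)<.02)&(P[:,2]>.0425)&(P[:,2]<.05)]
    print(n,"knob",len(kn),kn.mean(0) if len(kn) else 0,"top",np.percentile(kn[:,2],90) if len(kn) else 0,"plate z",np.median(pl[:,2]) if len(pl) else 0,"btn",len(b),b.mean(0) if len(b) else 0, (b.min(0)+b.max(0))/2 if len(b) else 0)
    cv2.imwrite(f"pics/chk_{n}.png",im)
E
python3 plan.py; python3 chk.py
```

```text
t 39.25 pos [ 0.4889 -0.0843  0.1272] yaw -0.082 w 0.0344 F [ 0.1 -0.2 -1.2] z [ 0.15   0.001 -0.989] j [-0.36  0.34  1.87  0.08  0.79  1.24]
wrist knob 1459 [ 0.4942 -0.0845  0.0821] top 0.08340182962950522 plate z 0.05640523707424195 btn 3007 [ 0.6256 -0.0949  0.0456] [ 0.6251 -0.0945  0.0462]
top knob 0 0 top 0 plate z 0.05133703918132636 btn 33 [ 0.6287 -0.0949  0.0452] [ 0.6293 -0.0954  0.046 ]
scene knob 55 [ 0.4896 -0.082   0.0782] top 0.08034148345289456 plate z 0.052687079959185985 btn 39 [ 0.6291 -0.096   0.0449] [ 0.6288 -0.0972  0.0447]
```

```bash
sed -i 's/ or n<=3 else None/ or abs(dy)<.02 else None/' plan.py; python3 plan.py 0 0.614,-0.0945,0.10,-0.087 0.624,-0.0955,0.06,-0.087
```

```text
t 39.40 pos [ 0.4903 -0.0847  0.1282] yaw -0.081 w 0.0343 F [-0.5  0.1  0.4] z [ 0.154 -0.    -0.988] j [-0.36  0.33  1.87  0.08  0.79  1.24]
5 rows: [[0.0, 0.0237, 0.0001, 0.0094, 0.0011], [0.0, 0.0237, 0.0001, 0.0094, 0.0011], [0.0, 0.0237, 0.0001, 0.0094, 0.0011], [0.0, 0.0237, 0.0001, 0.0094, 0.0011], [0.0, 0.0237, 0.0001, 0.0094, 0.0011]]
2 rows: [0.0, 0.0019, 0.0003, 0.0205, -0.0] x2
```

play_rows(
  targets=[
    [0,0.023,0,0.006,0],
    [0,0.023,0,0.008,0],
    [0,0.023,0,0.009,0],
    [0,0.023,0,0.009,0],
    [0,0.022,0,0.009,0],
    [0,0,0,0,0],
  ],
)

```text
time: 39.9
tool_pos: [0.6091, -0.0935, 0.0976]
orientation: [-3.123, 0.128, -0.23]
contact_force: [-1.2, 0.5, 0.2]
grip_width: 0.0
```

```bash
python3 plan.py 0 0.628,-0.0955,0.055,-0.087
```

```text
t 39.90 pos [ 0.6091 -0.0935  0.0976] yaw -0.083 w 0.0000 F [-1.2  0.5  0.2] z [ 0.146  0.001 -0.989] j [-0.3   0.56  1.57  0.06  0.87  1.32]
2 rows: [[0.0, 0.0063, 0.0005, 0.0225, 0.0021], [0.0, 0.0063, 0.0005, 0.0225, 0.0021]]
```

play_rows(
  targets=[
    [0,0.008,0.001,0.018,0],
    [0,0.007,0,0.016,0],
    [0,0.003,0,0.007,0],
    [0,0,0,0,0],
  ],
)

```text
time: 40.23
tool_pos: [0.6307, -0.0953, 0.0527]
orientation: [-3.122, 0.127, -0.217]
contact_force: [-0.9, -0.2, -0.5]
grip_width: -0.0001
```

```bash
python3 plan.py 0 0.633,-0.0955,0.0425,-0.087
```

```text
t 40.23 pos [ 0.6307 -0.0953  0.0527] yaw -0.082 w -0.0001 F [-0.9 -0.2 -0.5] z [ 0.139  0.003 -0.99 ] j [-0.29  0.66  1.54  0.06  0.81  1.32]
1 rows: [[0.0, 0.0008, 0.0002, 0.0104, 0.0046]]
```

play_rows(
  targets=[
    [0,0,0,0.006,0],
    [0,0,0,0.004,0],
    [0,0,0,0.003,0],
  ],
)

```text
time: 40.48
tool_pos: [0.6314, -0.0953, 0.0411]
orientation: [-3.123, 0.127, -0.217]
contact_force: [-14.4, 2.3, 35.2]
grip_width: 0.0
```

play_rows(
  targets=[
    [0,0,0,0.003,0],
    [0,0,0,0.003,0],
    [0,0,0,0.003,0],
  ],
)

```text
time: 40.73
tool_pos: [0.6314, -0.0953, 0.0416]
orientation: [-3.124, 0.125, -0.222]
contact_force: [-8.4, 1.0, 16.5]
grip_width: -0.0001
```

The button bottomed out: the force was well above 5 N and it was held for more than 0.25 s. Next I retreat and check.

play_rows(
  targets=[
    [0,0,0,-0.01,0],
    [0,0.001,0,-0.02,0],
    [0,0.002,0,-0.025,0],
    [0,0.003,0,-0.03,0],
    [0,0.003,0,-0.03,0],
    [0,0.003,0,-0.03,0],
    [0,-0.02,-0.02,-0.03,0],
    [0,-0.02,-0.03,-0.02,0],
    [0,-0.02,-0.03,0,0],
    [0,-0.02,-0.03,0,0],
    [0,0,0,0,0],
    [0,0,0,0,0],
  ],
)

```text
time: 41.73
tool_pos: [0.5385, 0.0216, 0.2442]
orientation: [-3.123, 0.131, -0.242]
contact_force: [-0.6, -0.4, 0.1]
grip_width: 0.0001
```

```bash
python3 plan.py; python3 chk.py
python3 - <<'E'
from h import *
t=cv2.imread("pics/chk_top.png")[150:330,140:460]; s=cv2.imread("pics/chk_scene.png")[180:420,110:430]
cv2.imwrite("pics/fin.png",np.vstack([cv2.resize(t,(500,281)),cv2.resize(s,(424,318))[:, :].copy() if 0 else cv2.resize(s,(500,318))]))
E
```

```text
t 41.73 pos [0.5385 0.0216 0.2442] yaw -0.085 w 0.0001 F [-0.6 -0.4  0.1] z [ 0.154  0.    -0.988] j [-0.11  0.27  1.6   0.02  1.12  1.54]
wrist knob 580 [ 0.4912 -0.0825  0.0781] top 0.07932543599537419 plate z 0.05220271230216806 btn 660 [ 0.6294 -0.0958  0.0444] [ 0.6296 -0.096   0.0445]
top knob 38 [ 0.4899 -0.0826  0.0784] top 0.08257707399052115 plate z 0.051829774164187714 btn 33 [ 0.6303 -0.0938  0.0455] [ 0.6305 -0.0953  0.0463]
scene knob 55 [ 0.4896 -0.0823  0.0779] top 0.07975722802121642 plate z 0.05271629393065312 btn 45 [ 0.6288 -0.0953  0.0451] [ 0.6283 -0.0962  0.0453]
```

View pics/fin.png

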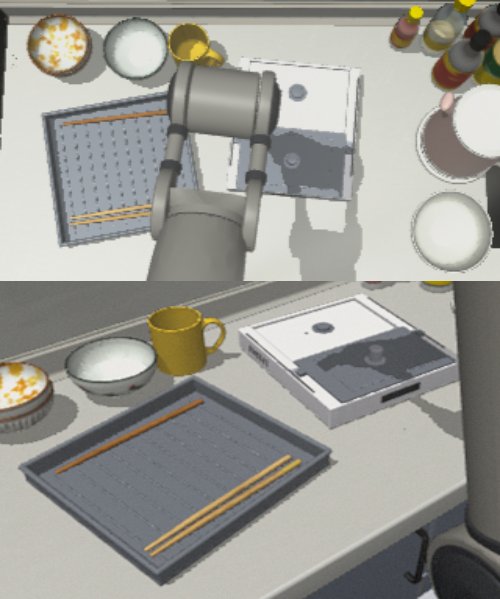

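```bash
python3 -c "
from rig import manip
print(manip.hand_in())"
```

```text
the job is handed in; nothing more can be done
None
```

I handed the job in at about 42 s. Every check I made agrees with the goal, but `hand_in` gives no verdict.

**What I did:**
- **Lid open:** I lifted the lid over the catches and slid it back, and the knob moved about 122 mm.
- **Chopsticks:** I moved the three chopsticks to the front and back edges of the tray to free the spoons.
- **Spoons:** I laid both spoons in the compartment; no others were in the tray. The wrist camera and scene views showed them lying flat inside before I closed the lid.
- **Lid closed:** I brought the lid back over the catches and set it down.
- **Button:** I pressed the start button to its stop. The force peaked at 35 N and then held at about 16 N for over 0.25 s.

**Last checks:**
- **Lid:** The top and scene cameras put the knob within about 1 mm of its position at the start, and the lid plate at z ≈ 52 mm, so the lid is shut and down.
- **Button:** It is out again, with its top at about 45 mm.
- **Tray and surroundings:** All three chopsticks lie in the tray, and the mug and bowls look unmoved. I judged the mug and bowls by eye and did not measure them again.
- **Gripper:** It ended in free air at z ≈ 0.24 m.

**Disagreement:** One wrist-camera reading right after I let go of the lid put the plate 4 mm high. The arm was still moving then, and the later wrist reading (52.2 mm) agreed with the other cameras.

**Tool tilt:** The tool's tilt drifted to about 9° by the end, because the moves could not correct it.

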